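# Load the tool tray and slide it up its sloped stand

### The arm

A 7-joint arm with a two-finger parallel gripper is mounted at the origin on a cart in front of the work surface, level with it; the furniture and walls round the work are solid. World frame = base frame: x ahead of the robot, y to its left, z up, the work surface at z = 0. Lengths are in mm, angles in rad, forces in N, time in s.
With the tool pointing down it reaches from about 375 to 925 mm from the base axis. Payload 3.1 kg.
Tool frame: the origin (TCP) lies at the very end of the fingers, on their centre line; the grasp point (between the pads) lies 19 mm behind it (manip.grip_depth is the distance from the TCP to the grasp point, in mm); z points along the fingers, y is the line along which they close (so a half turn about z gives the same grasp; the last joint's range is limited). The gripper opens to 85 mm and grips with 20 to 120 N. Pads are 22 mm wide; open, the fingers measure 114 mm over their backs; the gripper's body (76 mm by 85 mm) begins 54 mm behind the grasp point. The pads swing forward as they close: fully open they stand 13 mm farther back than shut.
Start: joints at [1.147, 0.383, 0.044, 1.598, -0.018, 1.161, -0.05], TCP at [208.063, -615.803, 231.269] pointing down, gripper open.
Joint ranges: [-2.61, 2.61], [-0.41, 2.15], [-1.48, 1.57], [0, 2.5], [-1.57, 4.71], [0.05, 1.97], [-2.85, 2.85]. Speed limits (rad/s): [2.79, 2.79, 3.14, 3.14, 3.14, 3.14, 3.14].

### API

Orientations are given as a unit quaternion [w, x, y, z].
In Python, from bench import manip, eyes gives the robot as it stands.
- The arm moves only by the tool apply_moves, never from a script. Its argument "series" is a list of rows, each an object of numbers: "x", "y", "z": the shift along the tool's x, y, z in cm; "rx", "ry", "rz": the turn, a rotation vector about the tool's x, y, z in degrees; "hand": the opening, from 0 (shut) to 1 (fully open). In form: [{"x": .., "y": .., "z": .., "rx": .., "ry": .., "rz": .., "hand": ..}, ...]. A call has 1 to 8 rows; each row shifts and turns the commanded pose from where the row before left it, along the tool's axes as they then stand; what a row does not reach is not made up. A row lasts 1/12 s, in which the tool goes at most 41.7 mm and 7.16 degrees, less where a joint would pass 70% of its speed; a pose out of reach is approached as far as the arm can. A call is refused whole if a number of a shift passes 4.17 or a number of a turn 7.16, either way. A call with a gripper value outside its range is refused whole. The fingers move at their own pace and stop on an object; "force" is the grip in N (left out, the last holds). Time passes only in rows, so rows that do not move let the fingers close. It gives the time, the measured TCP pose, the force, the opening and the grip force at its end, in the units of the state.
- manip.state(): the state, without advancing time (a new reading comes with each control period).
- eyes.capture(name): name is "scene" or "top" or "wrist"; returns (picture, depth): 420x560x3 uint8, red, green, blue; 420x560 float32, mm along the optical axis (not along the pixel's ray), 0 where there is no reading.
- eyes.camera_params(name): a dict with "fx", "fy", "cx", "cy" (pixels), "origin" and "attitude" of the camera in the world. Camera axes: x right, y up, looking along -z (the intrinsics and any distortion apply to the point x, -y, -z); pixel columns grow to the right and rows downward; lengths in mm; the calibration is good to about 2 mm. A picture is of the moment at which its call begins: read the wrist's pose just before it. camera_params takes no time and is no camera call; for the wrist camera it gives the pose at the moment of the call.
- manip.sign_off(): hands the job in; it is judged then, once.
The state is a dict: "clock": time; "joint_pos": joint angles; "joint_velocities": joint speeds; "joint_efforts": joint torques, N m; "eef_pos": TCP position; "tcp_rot": TCP orientation; "wrist_force": force on the tool from outside, world axes, zero at the start; "torque": the same for the moment, N m; "grip_width": finger opening in mm; "gripper_force": force on a finger pad.
Only numpy, scipy, OpenCV 4.12 (cv2) and the standard library are available. Lean on these libraries where they do the work, as an engineer would, in place of code of your own. Each camera call takes 0.05 s, during which the arm holds its last target. There are 200 camera calls.

### The job

Lay the tweezers flat in the long compartment that runs across the tool tray, and the felt marker flat in the empty short compartment that runs up the slope, while the tray is still at the bottom of its stand. Then push the loaded tray up the slope, without lifting it off, until it rests against the stop at the top, and leave it there with both tools and the glass rod still lying in their compartments. Do not disturb the jar, the tape roll or the cork.

Things in the scene. Friction and masses are not known exactly. Their poses are not given: they have to be found in the camera images.
- stand: Fixed wooden sloped stand, 290 mm along the slope, 210 mm wide, on the bench. Origin on the bench under the middle of its deck; its x points uphill (level direction, away from the robot), z up. The deck rises at 0.105 rad (6 degrees). Nothing stands in front of its low end.
- deck: The stand's sliding surface. Origin in the middle of the surface, 26.5 mm above the bench; x uphill along the surface, z square out of it. Side rails 12 mm high (inner faces at y = -95 and +95 mm) guide the tray; a low lip 4 mm high at the bottom end has its inner face at x = -139 mm; the top stop, 26 mm high, has its face at x = +133 mm.
- tray: Loose pale wooden tool tray, 214 mm (x, along the slope) by 184 mm (y), about 0.45 kg; 3 mm play to each rail; friction holds it where it is put. Origin under the middle of its floor; x uphill, z out of the floor. Floor 6 mm thick, rim 6 mm thick, rim top 26 mm above the underside; ribs 10 mm above the floor. Starts with its origin at deck x about -30 mm; against the top stop: +26 mm.
- tray_front (a point): Middle of the tray's outer downhill rim face (the face to push uphill), 13 mm above the tray's underside, axes as the tray. The bottom lip of the deck covers only the lowest 4 mm of this face. The tray slides at a push of a few newtons (under 9).
- tweezers_slot (a point): Middle of the floor surface of the long compartment, across the tray (along tray y): 172 mm long, 30 mm wide between end ribs. Axes as the tray. The ribs bound it only over the 44 mm at each end; in the middle 84 mm the clear room is 39 mm from the centre line to the downhill rim and to the next rib, so open the fingers only part way there (about 35 mm apart).
- marker_slot (a point): Middle of the floor surface of the empty short compartment, along tray x: 119 mm long (from a rib to the uphill rim), 30 mm wide between end ribs. Axes as the tray. Ribs bound its sides only over 28 mm at each end; the middle 63 mm is open for fingers, 58 mm from the centre line to the side rim.
- rod_slot (a point): Middle of the floor surface of the narrow short compartment, along tray x, 18 mm wide and 119 mm long, which already holds the glass rod. Axes as the tray.
- tweezers: Steel tweezers lying flat on the bench, 157 mm long (their y), 18 mm wide at the widest (their x, at mid-length), 10 mm high, 30 g, loose. Origin in the centre of the underside, z up.
- tweezers_mid (a point): Middle of the tweezers, 5 mm above their underside; a good place to grip across the width.
- marker: Fat felt marker lying on the bench, 110 mm long (its y), 19 mm wide (x) and 19 mm high, about 22 g, loose; does not roll. Origin in the centre of the underside, z up.
- marker_mid (a point): Middle of the marker, 9.5 mm above its underside.
- glass_rod: Thin pink glass rod, 112 mm long (its y), 10 mm thick, already lying in the tray's narrow compartment and riding with it. Origin in the centre of its underside.
- jar: Bystander: open amber glass jar, 57 mm across, 62 mm high, loose. Origin in the centre of its underside.
- tape: Bystander: roll of masking tape lying flat, 75 mm across, 18 mm high, loose. Origin in the centre of its underside.
- cork: Bystander: cork stopper, 34 mm across, 30 mm high, loose. Origin in the centre of its underside.

How it is judged (in metres and radians):
On the way:
1. tweezers and marker both lie in their compartments, let go, with the tray still at the bottom of the stand (x of tweezers_mid in the frame of tweezers_slot between -0.009 and 0.009 m and y of tweezers_mid in the frame of tweezers_slot between -0.012 and 0.012 m and z of tweezers_mid in the frame of tweezers_slot between 0.001 and 0.01 m and angle between the y axis of tweezers and the y axis of tray, either way round below 0.12 rad and angle between the z axis of tweezers and the z axis of tray, either way round below 0.1 rad and x of marker_mid in the frame of marker_slot between -0.01 and 0.01 m and y of marker_mid in the frame of marker_slot between -0.009 and 0.009 m and z of marker_mid in the frame of marker_slot between 0.005 and 0.014 m and angle between the y axis of marker and the x axis of tray, either way round below 0.15 rad and contact force between the fingers and tweezers below 0.1 N and contact force between the fingers and marker below 0.1 N and x of tray in the frame of deck below -0.015 m), for 0.2 s.
At the end, for the whole second after the job is handed in: The tray lies on the deck within 4 mm of the top stop; tweezers (within 9 and 12 mm), marker (within 10 and 9 mm) and glass rod (within 12 and 9 mm) lie flat in their compartments, aligned with them, all at rest (x of tweezers_mid in the frame of tweezers_slot between -0.009 and 0.009 m and y of tweezers_mid in the frame of tweezers_slot between -0.012 and 0.012 m and z of tweezers_mid in the frame of tweezers_slot between 0.001 and 0.01 m and angle between the y axis of tweezers and the y axis of tray, either way round below 0.12 rad and angle between the z axis of tweezers and the z axis of tray, either way round below 0.1 rad and x of marker_mid in the frame of marker_slot between -0.01 and 0.01 m and y of marker_mid in the frame of marker_slot between -0.009 and 0.009 m and z of marker_mid in the frame of marker_slot between 0.005 and 0.014 m and angle between the y axis of marker and the x axis of tray, either way round below 0.15 rad and x of glass_rod in the frame of rod_slot between -0.012 and 0.012 m and y of glass_rod in the frame of rod_slot between -0.009 and 0.009 m and z of glass_rod in the frame of rod_slot below 0.006 m and linear speed of each of tray, tweezers, marker below 0.01 m/s and x of tray in the frame of deck above 0.022 m and z of tray in the frame of deck below 0.004 m and angle between the x axis of tray and the x axis of deck, either way round below 0.06 rad); the robot touches nothing.
It fails at once if the tray is lifted off the deck (more than 10 mm) (z of tray in the frame of deck above 0.01 m).
It fails at once if the jar is moved more than 30 mm (distance of jar from where it was at the start of the episode above 0.03 m).
It fails at once if the tape roll is moved more than 30 mm (distance of tape from where it was at the start of the episode above 0.03 m).
It fails at once if the cork is moved more than 30 mm (distance of cork from where it was at the start of the episode above 0.03 m).
It also fails if it takes over 67 s, if anything falls off the work surface, if the arm or the gripper's body presses on something with over 40 N, if the wrist force passes 120 N, or if a joint passes its speed limit or range.

## Working session

There is one attempt and no reset: what is moved stays moved. The work goes in short steps, Python scripts to look and compute and a tool call to move; the robot and the scene stay as the last step left them, time stands still between calls to the robot, and variables do not carry over. Pictures are saved under pics/ and viewed, at most 10 in all, crops included, and the job is handed in when it is done.

Besides the shell and the picture viewer there is one more tool, called after ">>>" as name([rows], argument=value, ...), one row to a line, values as JSON. apply_moves: Moves the arm, as the interface text tells. Its arguments: {"type":"object","properties":{"series":{"type":"array"},"force":{"type":"number"}},"required":["series"]}

```bash
mkdir -p pics
python3 - <<'E'
from bench import manip, eyes
import cv2, numpy as np
s=manip.state(); print(s)
for n in ("top","scene"):
    p,d=eyes.capture(n); cv2.imwrite(f"pics/{n}0.png",p[:,:,::-1]); np.savez(f"{n}0.npz",p=p,d=d); print(n,eyes.camera_params(n))
E
```

```text
{'clock': 0.0, 'joint_pos': array([ 1.14722913,  0.38382296,  0.0438379 ,  1.59958468, -0.0179173 ,
        1.16118741, -0.04990863]), 'joint_velocities': array([-1.74179679e-03, -1.24426970e-03, -3.87736464e-04, -2.52280696e-04,
        1.61745568e-03,  3.02622233e-05, -3.51365191e-04]), 'joint_efforts': array([-1.72059913e-04, -4.33458674e+01,  1.02430645e+00, -2.49511456e+01,
        1.04854989e-02,  1.12381772e-02,  7.66991207e-06]), 'eef_pos': array([ 207.71837113, -614.92134338,  229.89003269]), 'tcp_rot': array([-1.27601324e-03,  9.86758034e-01,  1.62193958e-01, -2.73217211e-04]), 'wrist_force': array([0.14216097, 0.75291264, 0.18963007]), 'torque': array([-0.0027397 , -0.02108753, -0.03283519]), 'gripper_force': 0.0, 'grip_width': 85.41463308871431}
top {'fx': 523.2183636238776, 'fy': 523.2183636238776, 'cx': 274.60743548860427, 'cy': 204.57821265805157, 'origin': array([ 379.79250212,   24.52383891, 1389.32917446]), 'attitude': array([-0.70147535, -0.05362004,  0.06462465,  0.70772939])}
scene {'fx': 546.8345465727134, 'fy': 546.8345465727134, 'cx': 283.90267734824647, 'cy': 199.04576226786486, 'origin': array([-203.68724032,  848.78822765, 1157.64576018]), 'attitude': array([-0.34733367, -0.146264  ,  0.36333328,  0.85202998])}
```

View pics/top0.png

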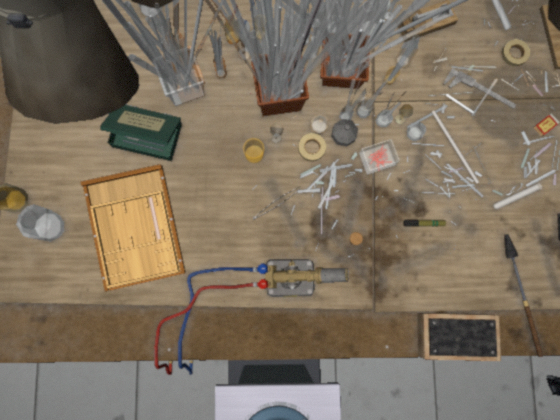

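View pics/scene0.png

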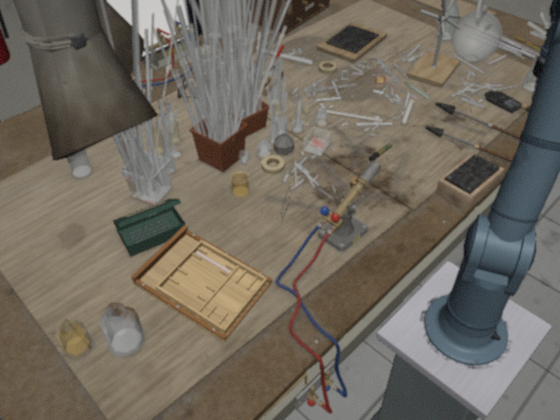

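The top view shows the stand and tray at about (133,228) and the marker at (425,223). The cork is near (356,240), the jar at (254,150) and the tape at (312,147). The thin speckled line at (275,205) is probably the tweezers. I'll zoom in and measure heights.

```bash
cat > h.py <<'E'
import numpy as np, cv2
from scipy.spatial.transform import Rotation as R
from bench import manip, eyes
def rot(q): return R.from_quat(np.r_[q[1:],q[0]])
def world(c,u,v,d):
    u,v,d=np.broadcast_arrays(np.asarray(u,float),v,d)
    P=np.stack([(u-c['cx'])/c['fx']*d,-(v-c['cy'])/c['fy']*d,-d],-1)
    return rot(c['attitude']).apply(P.reshape(-1,3)).reshape(P.shape)+c['origin']
def pix(c,P):
    p=rot(c['attitude']).inv().apply(np.atleast_2d(P)-c['origin']); return np.c_[c['cx']-c['fx']*p[:,0]/p[:,2],c['cy']+c['fy']*p[:,1]/p[:,2]]
def at_z(c,u,v,z):
    o=c['origin'];a=world(c,u,v,1.)-o; return o+a*((z-o[2])/a[...,2:])
E
python3 - <<'E'
from h import *
f=np.load('top0.npz');p,d=f['p'],f['d'];c=eyes.camera_params('top')
print({k:v for k,v in c.items() if k not in('origin','attitude')}.keys())
vv,uu=np.mgrid[:420,:560];W=world(c,uu,vv,d);np.save('W.npy',W)
for n,(u,v) in dict(tw1=(252,218),tw=(275,205),tw2=(297,190),mk=(425,223),cork=(356,240),jar=(254,150),tape=(312,147),bench=(230,230),tl=(83,182),tr=(161,166),bl=(106,290),br=(183,272)).items(): print(n,W[v,u].round(1), W[v-2:v+3,u-2:u+3,2].max().round(1))
A=cv2.resize(p[155:300,75:195],None,fx=4,fy=4,interpolation=2)
B=cv2.resize(p[180:230,240:310],None,fx=4.5,fy=4.5,interpolation=2)
C=cv2.resize(p[205:240,395:455],None,fx=5,fy=5,interpolation=2)
o=np.zeros((600,800,3),np.uint8);o[:580,:480]=A;o[:225,480:795]=B;o[230:405,480:780]=C
cv2.imwrite('pics/z0.png',o[:,:,::-1])
E
```

```text
dict_keys(['fx', 'fy', 'cx', 'cy'])
tw1 [578.8  62.6  -2.2] 14.5
tw [ 6.137e+02  6.000e-01 -1.800e+00] 1389.3
tw2 [652.8 -59.    6.6] 10.4
mk [ 558.3 -395.5   22.2] 22.2
cork [ 514.  -209.4   30.3] 35.2
jar [7.665e+02 5.660e+01 5.000e-01] 8.9
tape [ 774.6 -102.9   -1.7] 4.7
bench [547.4 121.8  -6.8] 4.4
tl [666.1 494.8  65.5] 72.3
tr [707.7 296.5  62.7] 74.2
bl [391.7 437.1  22.3] 32.6
br [435.7 240.7  22.6] 26.6
```

View pics/z0.png

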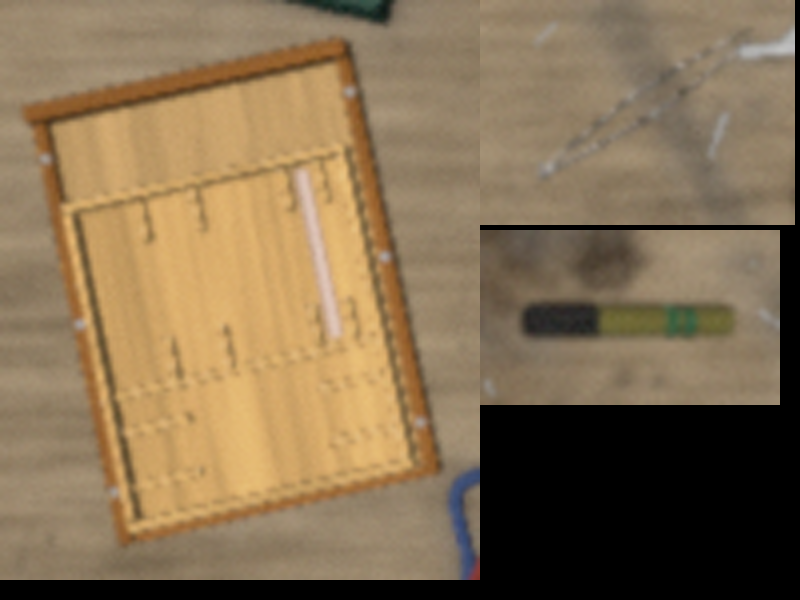

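The zoom confirms the tweezers: a thin lens shape from about (254,219) to (299,188) in the full picture. The marker runs from u 399 to 446 at v 223. The tray's empty short compartment is the left one, between the rib pairs, and the rod is in the right one. Next I'll fit the stand pose.

```bash
cat >> h.py <<'E'
th=0.105
def deckT(q):  # q: x,y,yaw (mm, rad)
    return R.from_euler('zyx',[q[2],-th,0]), np.array([q[0],q[1],26.5])
def d2w(q,P):
    r,o=deckT(q); return r.apply(P)+o
def plan(pos,Rt,n=None):
    "rows from the measured pose to pos (TCP, mm), rotation Rt"
    s=manip.state(); R0=rot(s['tcp_rot']); p=R0.inv().apply(np.asarray(pos)-s['eef_pos']); rv=(R0.inv()*Rt).as_rotvec()
    while True:
        m=n or max(1,int(np.ceil(max(np.linalg.norm(p)/40,np.degrees(np.linalg.norm(rv))/7))))
        while True:
            r=R.from_rotvec(rv/m); M=sum((r**k).as_matrix() for k in range(m)); t=np.linalg.solve(M,p)
            if n or np.linalg.norm(t)<41: break
            m+=1
        break
    print(m,'rows of',dict(zip('x y z rx ry rz'.split(),np.r_[t/10,np.degrees(rv/m)].round(2).tolist())))
def down(yaw): # tool down, tool x at yaw
    return R.from_euler('z',yaw)*R.from_euler('x',np.pi)
E
python3 - <<'E'
from h import *
from scipy.optimize import least_squares
c=eyes.camera_params('top')
px=lambda L:np.array([(75+(a-1.5)/4,155+(b-1.5)/4) for a,b in L])
st=px([(25,110),(348,40),(438,470),(122,543)]); tr=px([(65,206),(350,150),(415,466),(130,531)])
def model(q):
    S=d2w(q,[[145,105,26],[145,-105,26],[-145,-105,8],[-145,105,8]])
    x=q[3];T=d2w(q,[[x+107,92,26],[x+107,-92,26],[x-107,-92,26],[x-107,92,26]])
    return np.r_[pix(c,S),pix(c,T)]
f=lambda q:(model(q)-np.r_[st,tr]).ravel()
r=least_squares(f,[540,370,.2,-30],loss='soft_l1');print(r.x,r.fun.reshape(-1,2).round(1).tolist())
for n,u,v,z in [('tw',276.5,203.3,5),('tw1',254.4,218.9,5),('tw2',298.9,187.8,5),('mk1',399.5,222.5,10),('mk2',446,222.5,10),('cork',356,240,30),('jar',254,150,40),('tape',312,147,10)]: print(n,at_z(c,u,v,z).round(1))
plan([560,-395,220],down(np.pi/2))
E
```

```text
[ 5.52377304e+02  3.67971834e+02  2.05900562e-01 -3.07021558e+01] [[0.1, -1.4], [-0.4, -0.9], [0.9, 1.4], [-0.2, 0.7], [0.2, -0.4], [-0.6, -1.5], [-0.0, 1.2], [0.1, 0.5]]
tw [617.1  -3.4   5. ]
tw1 [575.3  56.1   5. ]
tw2 [659.1 -64.4   5. ]
mk1 [ 561.8 -331.    10. ]
mk2 [ 560.8 -455.6   10. ]
cork [ 514.  -209.5   30. ]
jar [755.5  55.6  40. ]
tape [ 771.3 -101.8   10. ]
11 rows of {'x': 3.81, 'y': 1.32, 'z': 0.09, 'rx': -0.01, 'ry': -0.01, 'rz': -6.48}
```

>>> apply_moves([
  {"x": 3.81,"y": 1.32,"z": 0.09,"rz": -6.48},
  {"x": 3.81,"y": 1.32,"z": 0.09,"rz": -6.48},
  {"x": 3.81,"y": 1.32,"z": 0.09,"rz": -6.48},
  {"x": 3.81,"y": 1.32,"z": 0.09,"rz": -6.48},
  {"x": 3.81,"y": 1.32,"z": 0.09,"rz": -6.48},
  {"x": 3.81,"y": 1.32,"z": 0.09,"rz": -6.48},
])

```text
invalid input at $.series[0]: expected keys x, y, z, rx, ry, rz, hand
```

>>> apply_moves([
  {"x": 3.81,"y": 1.32,"z": 0.09,"rz": -6.48},
  {"x": 3.81,"y": 1.32,"z": 0.09,"rz": -6.48},
  {"x": 3.81,"y": 1.32,"z": 0.09,"rz": -6.48},
  {"x": 3.81,"y": 1.32,"z": 0.09,"rz": -6.48},
  {"x": 3.81,"y": 1.32,"z": 0.09,"rz": -6.48},
  {"x": 0},
  {"x": 0},
])

```text
invalid input at $.series[0]: expected keys x, y, z, rx, ry, rz, hand
```

Run:
```python
from h import *
s=manip.state();print(s['clock'],s['eef_pos'],s['joint_pos'].round(2),rot(s['tcp_rot']).as_matrix().round(3).tolist())
c=eyes.camera_params('wrist');p,d=eyes.capture('wrist');np.savez('w1.npz',p=p,d=d,**c);cv2.imwrite('pics/w1.png',p[:,:,::-1]);print(c)
```

```text
0.1 [ 207.75123951 -614.97250178  229.98196176] [ 1.15  0.38  0.04  1.6  -0.02  1.16 -0.05] [[0.947, 0.32, -0.001], [0.32, -0.947, 0.002], [-0.0, -0.002, -1.0]]
{'fx': 320.12359394549657, 'fy': 320.12359394549657, 'cx': 279.74546315615845, 'cy': 213.56319246474575, 'origin': array([ 281.60544836, -590.03192161,  371.92372414]), 'attitude': array([ 0.80257961, -0.12597325,  0.09111641, -0.57592926])}
```

View pics/w1.png

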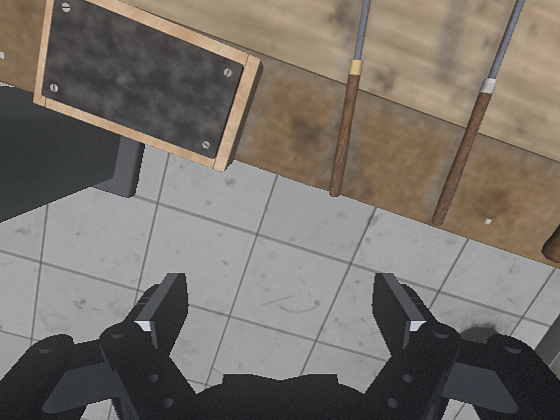

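The moves were refused because every row needs all its keys, so that picture was taken from the start pose. It shows only the floor and the bench edge. The camera sits about 78 mm ahead along tool x, so I'll aim for a spot with an offset.

Run:
```python
from h import *
plan([560,-480,200],down(np.pi/2))
c=eyes.camera_params('wrist');print((rot(c['attitude']).apply([0,0,-1])).round(3), rot(manip.state()['tcp_rot']).inv().apply(c['origin']-manip.state()['eef_pos']))
```

```text
11 rows of {'x': 3.17, 'y': 1.84, 'z': 0.27, 'rx': -0.01, 'ry': -0.01, 'rz': -6.48}
[-0.291 -0.098 -0.952] [  77.89063107   -0.33762328 -141.92162576]
```

>>> apply_moves([
  {"x": 3.17,"y": 1.84,"z": 0.27,"rx": 0,"ry": 0,"rz": -6.48,"hand": 1},
  {"x": 3.17,"y": 1.84,"z": 0.27,"rx": 0,"ry": 0,"rz": -6.48,"hand": 1},
  {"x": 3.17,"y": 1.84,"z": 0.27,"rx": 0,"ry": 0,"rz": -6.48,"hand": 1},
  {"x": 3.17,"y": 1.84,"z": 0.27,"rx": 0,"ry": 0,"rz": -6.48,"hand": 1},
  {"x": 3.17,"y": 1.84,"z": 0.27,"rx": 0,"ry": 0,"rz": -6.48,"hand": 1},
  {"x": 3.17,"y": 1.84,"z": 0.27,"rx": 0,"ry": 0,"rz": -6.48,"hand": 1},
])

```text
clock: 0.65
eef_pos: [424.3, -598.1, 214.1]
tcp_rot: [-0.0, 0.875, 0.483, -0.0]
wrist_force: [-0.6, -0.4, 0.0]
grip_width: 85.3
gripper_force: 0.0
```

>>> apply_moves([
  {"x": 3.17,"y": 1.84,"z": 0.27,"rx": 0,"ry": 0,"rz": -6.48,"hand": 1},
  {"x": 3.17,"y": 1.84,"z": 0.27,"rx": 0,"ry": 0,"rz": -6.48,"hand": 1},
  {"x": 3.17,"y": 1.84,"z": 0.27,"rx": 0,"ry": 0,"rz": -6.48,"hand": 1},
  {"x": 3.17,"y": 1.84,"z": 0.27,"rx": 0,"ry": 0,"rz": -6.48,"hand": 1},
  {"x": 3.17,"y": 1.84,"z": 0.27,"rx": 0,"ry": 0,"rz": -6.48,"hand": 1},
  {"x": 0,"y": 0,"z": 0,"rx": 0,"ry": 0,"rz": 0,"hand": 1},
  {"x": 0,"y": 0,"z": 0,"rx": 0,"ry": 0,"rz": 0,"hand": 1},
])

```text
clock: 1.23
eef_pos: [564.4, -475.3, 200.6]
tcp_rot: [-0.001, 0.705, 0.709, 0.002]
wrist_force: [-0.2, -1.0, -0.7]
grip_width: 85.2
gripper_force: 0.0
```

```bash
cat >> h.py <<'E'
def shot(k):
    s=manip.state();print(s['clock'],s['eef_pos'].round(1),'grip',s['grip_width'],s['gripper_force'],'F',s['wrist_force'].round(1));print(rot(s['tcp_rot']).as_matrix().round(3).tolist(),s['joint_pos'].round(2))
    c=eyes.camera_params('wrist');p,d=eyes.capture('wrist');np.savez(k+'.npz',p=p,d=d,**c);cv2.imwrite(f'pics/{k}.png',p[:,:,::-1]);return c,p,d
def rect(k,mask):
    (a,b),(w,h),t=cv2.minAreaRect(np.argwhere(mask)[:,::-1].astype(np.float32));return a,b,w,h,t
E
python3 - <<'E'
from h import *
c,p,d=shot('w2')
# marker: colour blob above the bench
vv,uu=np.mgrid[:420,:560];W=world(c,uu,vv,d)
print('bench z median',np.median(W[50:250,100:450,2]))
m=(abs(W[...,0]-560)<60)&(abs(W[...,1]+395)<90)&(W[...,2]>7)&(d>0)
n,l,s,ce=cv2.connectedComponentsWithStats(m.astype(np.uint8));i=1+np.argmax(s[1:,4]);P=W[l==i]
(a,b),wh,t=cv2.minAreaRect(P[:,:2].astype(np.float32));print(s[i],'centre',a,b,wh,t,'z',np.percentile(P[:,2],[5,50,95]))
E
```

```text
1.2333 [ 564.4 -475.3  200.6] grip 85.19688794498741 0.0 F [-0.2 -1.  -0.7]
[[-0.007, 1.0, 0.001], [1.0, 0.007, 0.004], [0.004, 0.001, -1.0]] [ 0.83  0.59 -0.28  1.37  0.16  1.21  0.55]
bench z median -1.0200377351235375
[    3   273   469   147 30782] centre 559.9993896484375 -469.82196044921875 (119.9972152709961, 30.35264778137207) 0.0019468521932139993 z [228.12416981 275.59933092 290.05090717]
```

View pics/w2.png

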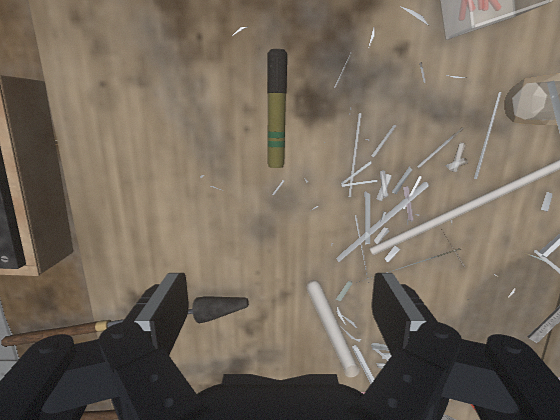

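The marker is plainly visible, from (277,49) to (276,167) and about 19 px wide at u≈277.

Run:
```python
from h import *
f=np.load('w2.npz');c={k:f[k] for k in('fx','fy','cx','cy','origin','attitude')};p,d=f['p'],f['d']
q=p[40:180,240:320].astype(int)
vv,uu=np.mgrid[40:180,240:320];W=world(c,uu,vv,d[40:180,240:320]);
m=(W[...,2]>6)&(W[...,2]<40);n,l,s,ce=cv2.connectedComponentsWithStats(m.astype(np.uint8));i=1+np.argmax(s[1:,4]);P=W[l==i]
print(s[i],cv2.minAreaRect(P[:,:2].astype(np.float32)),np.percentile(P[:,2],[5,50,95]))
for u,v in((277,49),(276,167.5)):print(at_z(c,u,v,10))
```

```text
[  27    9   20  119 2152] ((559.9557495117188, -396.8069152832031), (110.3707046508789, 18.575342178344727), 89.63880157470703) [11.58866582 16.47660991 19.01055017]
[ 560.40689832 -341.50307695   10.        ]
[ 559.79136129 -453.02864318   10.        ]
```

Run:
```python
from h import *
plan([560,-396.8,60],down(np.pi/2-.006))
```

```text
5 rows of {'x': 1.64, 'y': -0.04, 'z': 2.82, 'rx': -0.01, 'ry': -0.01, 'rz': 0.09}
```

>>> apply_moves([
  {"x": 1.64,"y": -0.04,"z": 2.82,"rx": 0,"ry": 0,"rz": 0.09,"hand": 0.6},
  {"x": 1.64,"y": -0.04,"z": 2.82,"rx": 0,"ry": 0,"rz": 0.09,"hand": 0.6},
  {"x": 1.64,"y": -0.04,"z": 2.82,"rx": 0,"ry": 0,"rz": 0.09,"hand": 0.6},
  {"x": 1.64,"y": -0.04,"z": 2.82,"rx": 0,"ry": 0,"rz": 0.09,"hand": 0.6},
  {"x": 1.64,"y": -0.04,"z": 2.82,"rx": 0,"ry": 0,"rz": 0.09,"hand": 0.6},
  {"x": 0,"y": 0,"z": 0,"rx": 0,"ry": 0,"rz": 0,"hand": 0.6},
  {"x": 0,"y": 0,"z": 0,"rx": 0,"ry": 0,"rz": 0,"hand": 0.6},
])

```text
clock: 1.87
eef_pos: [556.5, -399.2, 58.6]
tcp_rot: [-0.002, 0.711, 0.704, -0.001]
wrist_force: [-0.1, -0.7, -0.2]
grip_width: 51.2
gripper_force: 0.0
```

Run:
```python
from h import *
print(manip.state()['eef_pos'],manip.state()['grip_width'])
plan([560,-396.8,4],down(np.pi/2-.006),4)
```

```text
[ 556.52047162 -399.15086294   58.5625377 ] 51.20844407661648
4 rows of {'x': 0.06, 'y': 0.09, 'z': 1.36, 'rx': -0.07, 'ry': -0.02, 'rz': -0.06}
```

>>> apply_moves([
  {"x": 0.06,"y": 0.09,"z": 1.36,"rx": 0,"ry": 0,"rz": 0,"hand": 0.6},
  {"x": 0.06,"y": 0.09,"z": 1.36,"rx": 0,"ry": 0,"rz": 0,"hand": 0.6},
  {"x": 0.06,"y": 0.09,"z": 1.36,"rx": 0,"ry": 0,"rz": 0,"hand": 0.6},
  {"x": 0.06,"y": 0.09,"z": 1.36,"rx": 0,"ry": 0,"rz": 0,"hand": 0.6},
  {"x": 0,"y": 0,"z": 0,"rx": 0,"ry": 0,"rz": 0,"hand": 0.6},
  {"x": 0,"y": 0,"z": 0,"rx": 0,"ry": 0,"rz": 0,"hand": 0.6},
  {"x": 0,"y": 0,"z": 0,"rx": 0,"ry": 0,"rz": 0,"hand": 0.6},
])

```text
clock: 2.45
eef_pos: [563.1, -396.5, 6.1]
tcp_rot: [0.0, 0.71, 0.704, 0.0]
wrist_force: [1.2, 0.4, 0.7]
grip_width: 51.4
gripper_force: 0.0
```

>>> apply_moves([
  {"x": 0,"y": 0,"z": 0,"rx": 0,"ry": 0,"rz": 0,"hand": 0},
  {"x": 0,"y": 0,"z": 0,"rx": 0,"ry": 0,"rz": 0,"hand": 0},
  {"x": 0,"y": 0,"z": 0,"rx": 0,"ry": 0,"rz": 0,"hand": 0},
  {"x": 0,"y": 0,"z": 0,"rx": 0,"ry": 0,"rz": 0,"hand": 0},
  {"x": 0,"y": 0,"z": 0,"rx": 0,"ry": 0,"rz": 0,"hand": 0},
  {"x": 0,"y": 0,"z": 0,"rx": 0,"ry": 0,"rz": 0,"hand": 0},
  {"x": 0,"y": 0,"z": 0,"rx": 0,"ry": 0,"rz": 0,"hand": 0},
  {"x": 0,"y": 0,"z": 0,"rx": 0,"ry": 0,"rz": 0,"hand": 0},
], force=40)

```text
clock: 3.12
eef_pos: [563.7, -396.9, 7.2]
tcp_rot: [0.001, 0.71, 0.704, 0.0]
wrist_force: [-1.1, 0.3, 5.1]
grip_width: 16.1
gripper_force: 41.6
```

Run:
```python
from h import *
s=manip.state();print(s['eef_pos'],s['grip_width'],s['gripper_force'],rot(s['tcp_rot']).as_matrix().round(3).tolist())
plan([560,-396,204],down(np.pi/2),5)
```

```text
[ 563.74685653 -396.87925031    7.22444461] 16.130909221251787 41.55492424964905 [[0.009, 1.0, 0.002], [1.0, -0.009, -0.001], [-0.001, 0.002, -1.0]]
5 rows of {'x': 0.01, 'y': -0.07, 'z': -3.94, 'rx': 0.02, 'ry': 0.01, 'rz': -0.1}
```

>>> apply_moves([
  {"x": 0,"y": 0,"z": -3.94,"rx": 0,"ry": 0,"rz": -0.1,"hand": 0},
  {"x": 0,"y": 0,"z": -3.94,"rx": 0,"ry": 0,"rz": -0.1,"hand": 0},
  {"x": 0,"y": 0,"z": -3.94,"rx": 0,"ry": 0,"rz": -0.1,"hand": 0},
  {"x": 0,"y": 0,"z": -3.94,"rx": 0,"ry": 0,"rz": -0.1,"hand": 0},
  {"x": 0,"y": 0,"z": -3.94,"rx": 0,"ry": 0,"rz": -0.1,"hand": 0},
  {"x": 0,"y": 0,"z": 0,"rx": 0,"ry": 0,"rz": 0,"hand": 0},
])

```text
clock: 3.62
eef_pos: [567.8, -399.2, 213.6]
tcp_rot: [0.008, 0.707, 0.707, 0.002]
wrist_force: [1.4, -0.6, 1.4]
grip_width: 15.6
gripper_force: 40.9
```

Run:
```python
from h import *
s=manip.state();print(s['eef_pos'],s['grip_width'],s['gripper_force'])
q=[552.4,368,.206]; r,o=deckT(q)
tgt=d2w(q,[-30+41.5,28,150]); print(tgt)
plan(tgt,down(3.348),24)
```

```text
[ 567.8352511  -399.15330001  213.60960742] 15.645138326599675 40.885359048843384
[542.17803429 397.76027435 176.25342229]
24 rows of {'x': 2.6, 'y': 2.78, 'z': 0.15, 'rx': 0.0, 'ry': 0.05, 'rz': -4.24}
```

Run:
```python
from h import *
W=np.load('W.npy')
for y0 in range(-450,500,100):
  for x0 in (350,450,550,650):
    m=(W[...,0]>x0)&(W[...,0]<x0+100)&(W[...,1]>y0)&(W[...,1]<y0+100)&(W[...,2]<1000);print(int(np.percentile(W[m][:,2],99.5)),end=' ')
  print(y0)
plan([545,398,205],rot(manip.state()['tcp_rot']),20)
```

```text
7 7 22 8 -450
7 7 19 48 -350
196 34 8 44 -250
197 18 11 23 -150
140 131 12 62 -50
90 7 8 63 50
25 29 6 6 150
42 51 63 500 250
42 49 63 534 350
25 55 63 512 450
20 rows of {'x': 3.99, 'y': -0.12, 'z': 0.01, 'rx': 0.0, 'ry': 0.0, 'rz': 0.0}
```

>>> apply_moves([
  {"x": 3.99,"y": -0.1,"z": 0,"rx": 0,"ry": 0,"rz": 0,"hand": 0},
  {"x": 3.99,"y": -0.1,"z": 0,"rx": 0,"ry": 0,"rz": 0,"hand": 0},
  {"x": 3.99,"y": -0.1,"z": 0,"rx": 0,"ry": 0,"rz": 0,"hand": 0},
  {"x": 3.99,"y": -0.1,"z": 0,"rx": 0,"ry": 0,"rz": 0,"hand": 0},
  {"x": 3.99,"y": -0.1,"z": 0,"rx": 0,"ry": 0,"rz": 0,"hand": 0},
  {"x": 3.99,"y": -0.1,"z": 0,"rx": 0,"ry": 0,"rz": 0,"hand": 0},
  {"x": 3.99,"y": -0.1,"z": 0,"rx": 0,"ry": 0,"rz": 0,"hand": 0},
  {"x": 3.99,"y": -0.1,"z": 0,"rx": 0,"ry": 0,"rz": 0,"hand": 0},
])

```text
clock: 4.28
eef_pos: [553.6, -75.4, 202.1]
tcp_rot: [-0.001, 0.707, 0.707, -0.001]
wrist_force: [1.2, -0.7, 0.4]
grip_width: 15.9
gripper_force: 40.9
```

>>> apply_moves([
  {"x": 3.99,"y": -0.1,"z": 0,"rx": 0,"ry": 0,"rz": 0,"hand": 0},
  {"x": 3.99,"y": -0.1,"z": 0,"rx": 0,"ry": 0,"rz": 0,"hand": 0},
  {"x": 3.99,"y": -0.1,"z": 0,"rx": 0,"ry": 0,"rz": 0,"hand": 0},
  {"x": 3.99,"y": -0.1,"z": 0,"rx": 0,"ry": 0,"rz": 0,"hand": 0},
  {"x": 0,"y": 0,"z": 0,"rx": 0,"ry": 0,"rz": 0,"hand": 0},
])

```text
clock: 4.7
eef_pos: [548.5, 95.0, 203.1]
tcp_rot: [-0.003, 0.702, 0.713, 0.002]
wrist_force: [0.3, 1.5, 0.8]
grip_width: 15.6
gripper_force: 40.9
```

Run:
```python
from h import *
s=manip.state();print(s['clock'],s['eef_pos'],s['grip_width'],s['gripper_force'],s['joint_pos'].round(2))
W=np.load('W.npy');m=(W[...,2]>90)&(W[...,2]<1000)&(W[...,1]>150);P=W[m];print(P[P[:,0].argsort()[:3]].round(),np.percentile(P,5,axis=0))
q=[552.4,368,.206]; tgt=d2w(q,[-30+41.5,28,165]); print(tgt)
plan(tgt,down(3.348),16)
```

```text
4.7 [548.46698368  95.03080996 203.06751233] 15.589099836348897 40.87318181991577 [ 0.23  0.28 -0.55  1.83  0.16  1.07 -0.36]
[[522. 597.  96.]
 [522. 588.  94.]
 [522. 591.  93.]] [701.84108373 212.22025461 105.38469091]
[540.60592676 397.76027435 191.17081073]
16 rows of {'x': 1.48, 'y': 1.57, 'z': 0.08, 'rx': 0.02, 'ry': -0.02, 'rz': -6.31}
```

>>> apply_moves([
  {"x": 0,"y": 0,"z": 0,"rx": 0,"ry": 0,"rz": -6.7,"hand": 0},
  {"x": 0,"y": 0,"z": 0,"rx": 0,"ry": 0,"rz": -6.7,"hand": 0},
  {"x": 0,"y": 0,"z": 0,"rx": 0,"ry": 0,"rz": -6.7,"hand": 0},
  {"x": 0,"y": 0,"z": 0,"rx": 0,"ry": 0,"rz": -6.7,"hand": 0},
  {"x": 0,"y": 0,"z": 0,"rx": 0,"ry": 0,"rz": -6.7,"hand": 0},
  {"x": 0,"y": 0,"z": 0,"rx": 0,"ry": 0,"rz": -6.7,"hand": 0},
  {"x": 0,"y": 0,"z": 0,"rx": 0,"ry": 0,"rz": -6.7,"hand": 0},
  {"x": 0,"y": 0,"z": 0,"rx": 0,"ry": 0,"rz": -6.7,"hand": 0},
])

```text
clock: 5.37
eef_pos: [550.1, 81.9, 202.0]
tcp_rot: [-0.001, 0.31, 0.951, -0.0]
wrist_force: [-0.7, -0.2, -0.5]
grip_width: 16.0
gripper_force: 40.9
```

>>> apply_moves([
  {"x": 0,"y": 0,"z": 0,"rx": 0,"ry": 0,"rz": -6.7,"hand": 0},
  {"x": 0,"y": 0,"z": 0,"rx": 0,"ry": 0,"rz": -6.7,"hand": 0},
  {"x": 0,"y": 0,"z": 0,"rx": 0,"ry": 0,"rz": -6.7,"hand": 0},
  {"x": 0,"y": 0,"z": 0,"rx": 0,"ry": 0,"rz": -6.7,"hand": 0},
  {"x": 0,"y": 0,"z": 0,"rx": 0,"ry": 0,"rz": -6.7,"hand": 0},
  {"x": 0,"y": 0,"z": 0,"rx": 0,"ry": 0,"rz": -6.7,"hand": 0},
  {"x": 0,"y": 0,"z": 0,"rx": 0,"ry": 0,"rz": -6.7,"hand": 0},
  {"x": 0,"y": 0,"z": 0,"rx": 0,"ry": 0,"rz": 0,"hand": 0},
])

```text
clock: 6.03
eef_pos: [550.2, 81.8, 202.1]
tcp_rot: [-0.001, -0.092, 0.996, 0.0]
wrist_force: [0.8, -0.6, 0.8]
grip_width: 15.6
gripper_force: 40.9
```

Run:
```python
from h import *
s=manip.state();print(s['clock'],s['eef_pos'],s['joint_pos'].round(2))
q=[552.4,368,.206]; tgt=d2w(q,[-30+41.5,28,165])
plan(tgt,down(3.348),8)
```

```text
6.0333 [550.17736404  81.83525916 202.05319777] [ 0.47  0.35 -0.82  1.82  0.28  1.1   1.31]
8 rows of {'x': -0.65, 'y': 3.9, 'z': 0.14, 'rx': 0.0, 'ry': -0.01, 'rz': -0.15}
```

>>> apply_moves([
  {"x": -0.65,"y": 3.9,"z": 0.14,"rx": 0,"ry": 0,"rz": -0.15,"hand": 0},
  {"x": -0.65,"y": 3.9,"z": 0.14,"rx": 0,"ry": 0,"rz": -0.15,"hand": 0},
  {"x": -0.65,"y": 3.9,"z": 0.14,"rx": 0,"ry": 0,"rz": -0.15,"hand": 0},
  {"x": -0.65,"y": 3.9,"z": 0.14,"rx": 0,"ry": 0,"rz": -0.15,"hand": 0},
  {"x": -0.65,"y": 3.9,"z": 0.14,"rx": 0,"ry": 0,"rz": -0.15,"hand": 0},
  {"x": -0.65,"y": 3.9,"z": 0.14,"rx": 0,"ry": 0,"rz": -0.15,"hand": 0},
  {"x": -0.65,"y": 3.9,"z": 0.14,"rx": 0,"ry": 0,"rz": -0.15,"hand": 0},
  {"x": -0.65,"y": 3.9,"z": 0.14,"rx": 0,"ry": 0,"rz": -0.15,"hand": 0},
])

```text
clock: 6.7
eef_pos: [542.0, 399.7, 190.8]
tcp_rot: [-0.001, -0.1, 0.995, -0.001]
wrist_force: [0.2, -0.2, 0.1]
grip_width: 16.1
gripper_force: 40.9
```

>>> apply_moves([
  {"x": 0,"y": 0,"z": 0,"rx": 0,"ry": 0,"rz": 0,"hand": 0},
  {"x": 0,"y": 0,"z": 0,"rx": 0,"ry": 0,"rz": 0,"hand": 0},
  {"x": 0,"y": 0,"z": 0,"rx": 0,"ry": 0,"rz": 0,"hand": 0},
  {"x": 0,"y": 0,"z": 0,"rx": 0,"ry": 0,"rz": 0,"hand": 0},
])

```text
clock: 7.03
eef_pos: [543.4, 396.0, 191.1]
tcp_rot: [-0.0, -0.1, 0.995, -0.001]
wrist_force: [0.5, 0.7, 0.4]
grip_width: 15.9
gripper_force: 40.9
```

Run:
```python
from h import *
c,p,d=shot('w3')
# overlay the model
q=[552.4,368,.206,-30]
def L(a,b,col):
    P=pix(c,d2w(q,np.array([a,b],float)));cv2.line(o,*[tuple(int(round(t)) for t in k) for k in P],col,1)
o=p[:,:,::-1].copy();x=q[3]
T=[[x+107,92,26],[x+107,-92,26],[x-107,-92,26],[x-107,92,26]]
for i in range(4):L(T[i],T[(i+1)%4],(0,0,255))
L([x-18,28,6],[x+101,28,6],(255,0,0));L([x-62,-86,6],[x-62,86,6],(255,0,0))
cv2.imwrite('pics/w3o.png',o)
```

```text
7.0333 [543.4 396.  191.1] grip 15.85732507612974 40.87595343589783 F [0.5 0.7 0.4]
[[-0.98, -0.199, -0.0], [-0.199, 0.98, -0.003], [0.001, -0.003, -1.0]] [-0.12  0.6  -0.81  1.54  0.45  1.2   0.77]
```

View pics/w3o.png

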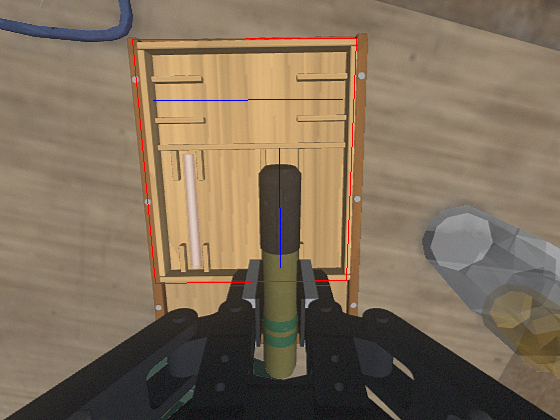

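The overlay of my model on the wrist view is within about 4 px, with slot lines at v≈99 and u≈280. The marker is held straight. I'll zoom in once to fit the tray pose to better than 2 mm.

Run:
```python
import cv2
p=cv2.imread('pics/w3.png');cv2.imwrite('pics/w3z.png',cv2.resize(p[30:290,115:375],None,fx=2.3,fy=2.3,interpolation=2))
```

```text
(no output)
```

View pics/w3z.png

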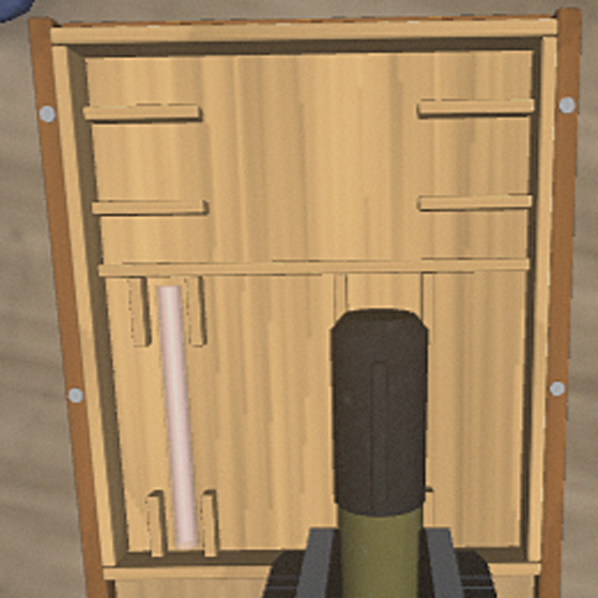

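Run:
```python
from h import *
from scipy.optimize import least_squares
f=np.load('w3.npz');c={k:f[k] for k in('fx','fy','cx','cy','origin','attitude')};d=f['d']
z=lambda L:np.array([(115+(a-.65)/2.3,30+(b-.65)/2.3) for a,b in L])
obs=z([(51,31),(557,20),(541,574),(104,579),(384,275)])
M=np.array([[-107,-92,26],[-107,92,26],[107,92,26],[107,-92,26],[-18,28,12]],float)+[-30,0,0]
g=lambda q:(pix(c,d2w(q[:3],M+[0,0,q[3]]))-obs).ravel()
for k in (0,1):
    r=least_squares(g if k else (lambda q:g(np.r_[q,0])),[552,368,.2]+[0]*k);print(r.x.round(3),r.fun.reshape(-1,2).round(1).tolist())
q=r.x
# depth check on tray floor
for P in ([-92,0,6],[-40-30,-50,6]):
    u,v=pix(c,d2w(q[:3],P))[0];w=world(c,u,v,d[int(v),int(u)]);rr,oo=deckT(q);print('floor in deck frame',rr.inv().apply(w-oo).round(1))
# marker in the gripper: ends seen at z guess
s=manip.state();print(s['eef_pos'])
vv,uu=np.mgrid[160:385,255:305];dd=d[160:385,255:305]
W=world(c,uu,vv,dd);T=rot(s['tcp_rot']).inv().apply(W.reshape(-1,3)-s['eef_pos'])
m=(T[:,2]>-40)&(T[:,2]<25)&(abs(T[:,1])<14)&(dd.ravel()>0);Q=T[m];print('marker in tool: x',np.percentile(Q[:,0],[0.5,99.5]),'y',np.percentile(Q[:,1],[1,50,99]),'top z',np.percentile(Q[:,2],[1,5,50]))
for a,b in((-60,-40),(-10,10),(15,30),(30,45)):
    k=(Q[:,0]>a)&(Q[:,0]<b);print(a,k.sum(),np.percentile(Q[k],[3,50,97],axis=0)[:,1:].round(1).tolist() if k.sum() else '')
```

```text
[5.52590e+02 3.71677e+02 2.16000e-01] [[-2.1, -2.1], [1.5, -0.0], [0.8, 0.9], [-0.6, 3.0], [0.6, -0.1]]
[ 5.52394e+02  3.71422e+02  2.16000e-01 -3.78000e+00] [[-0.5, -1.0], [0.1, 1.2], [-0.4, -0.9], [0.5, 1.1], [0.2, -0.4]]
floor in deck frame [-92.2  -0.1   4.2]
floor in deck frame [-70.1 -50.5   3.6]
[543.74160211 395.71749017 191.36455735]
marker in tool: x [-52.23702605  56.31455237] y [-9.32555578  0.09961029 10.01543136] top z [-36.78717458 -35.40774443  -9.4052339 ]
-60 602 [[-7.8, -10.5], [0.1, -8.8], [8.0, -4.2]]
-10 1989 [[-8.9, -37.0], [0.1, -9.9], [9.6, -5.6]]
15 1157 [[-8.2, -12.3], [0.1, -9.5], [8.8, -4.1]]
30 1358 [[-8.5, -12.4], [0.1, -9.6], [8.9, -3.9]]
```

```bash
cat >> h.py <<'E'
Q=[552.5,371.5,.216]
def dplan(P,flip=True,n=None,extra=0):
    r,o=deckT(Q); plan(r.apply(np.asarray(P,float))+o, r*R.from_euler('z',extra)*(R.from_euler('y',np.pi) if flip else R.from_euler('x',np.pi)),n)
def where():
    s=manip.state();r,o=deckT(Q);print(s['clock'],'deck',r.inv().apply(s['eef_pos']-o).round(1),'F',s['wrist_force'],'grip',s['grip_width'],s['gripper_force'])
E
python3 -c "
from h import *
where();dplan([13.5,28,60],n=6)"
```

```text
7.0833 deck [ 13.6  21.8 164.9] F [ 0.69926353 -0.62612471 -0.31732966] grip 15.713353566924017 40.87603211402893
6 rows of {'x': -0.1, 'y': 0.08, 'z': 1.75, 'rx': 0.18, 'ry': -0.98, 'rz': -0.15}
```

>>> apply_moves([
  {"x": -0.1,"y": 0.08,"z": 1.75,"rx": 0.18,"ry": -0.98,"rz": -0.15,"hand": 0},
  {"x": -0.1,"y": 0.08,"z": 1.75,"rx": 0.18,"ry": -0.98,"rz": -0.15,"hand": 0},
  {"x": -0.1,"y": 0.08,"z": 1.75,"rx": 0.18,"ry": -0.98,"rz": -0.15,"hand": 0},
  {"x": -0.1,"y": 0.08,"z": 1.75,"rx": 0.18,"ry": -0.98,"rz": -0.15,"hand": 0},
  {"x": -0.1,"y": 0.08,"z": 1.75,"rx": 0.18,"ry": -0.98,"rz": -0.15,"hand": 0},
  {"x": -0.1,"y": 0.08,"z": 1.75,"rx": 0.18,"ry": -0.98,"rz": -0.15,"hand": 0},
  {"x": 0,"y": 0,"z": 0,"rx": 0,"ry": 0,"rz": 0,"hand": 0},
  {"x": 0,"y": 0,"z": 0,"rx": 0,"ry": 0,"rz": 0,"hand": 0},
])

```text
clock: 7.75
eef_pos: [552.0, 401.9, 86.3]
tcp_rot: [0.051, -0.108, 0.993, -0.005]
wrist_force: [-0.0, -0.4, -0.2]
grip_width: 16.0
gripper_force: 40.9
```

>>> apply_moves([
  {"x": 0,"y": 0,"z": 0,"rx": 0,"ry": 0,"rz": 0,"hand": 0},
  {"x": 0,"y": 0,"z": 0,"rx": 0,"ry": 0,"rz": 0,"hand": 0},
])

```text
clock: 7.92
eef_pos: [553.3, 404.8, 89.2]
tcp_rot: [0.053, -0.109, 0.993, -0.003]
wrist_force: [0.8, 0.1, -0.9]
grip_width: 16.0
gripper_force: 40.9
```

```bash
python3 -c "
from h import *
where();dplan([13.5,28,18],n=5)"
```

```text
7.9167 deck [14.3 30.9 62.3] F [ 0.77464658  0.0789177  -0.91402025] grip 15.962071865230651 40.87857127189636
5 rows of {'x': 0.02, 'y': -0.06, 'z': 0.89, 'rx': 0.05, 'ry': 0.03, 'rz': 0.02}
```

>>> apply_moves([
  {"x": 0.02,"y": -0.06,"z": 0.89,"rx": 0.05,"ry": 0.03,"rz": 0,"hand": 0},
  {"x": 0.02,"y": -0.06,"z": 0.89,"rx": 0.05,"ry": 0.03,"rz": 0,"hand": 0},
  {"x": 0.02,"y": -0.06,"z": 0.89,"rx": 0.05,"ry": 0.03,"rz": 0,"hand": 0},
  {"x": 0.02,"y": -0.06,"z": 0.89,"rx": 0.05,"ry": 0.03,"rz": 0,"hand": 0},
  {"x": 0.02,"y": -0.06,"z": 0.89,"rx": 0.05,"ry": 0.03,"rz": 0,"hand": 0},
  {"x": 0,"y": 0,"z": 0,"rx": 0,"ry": 0,"rz": 0,"hand": 0},
  {"x": 0,"y": 0,"z": 0,"rx": 0,"ry": 0,"rz": 0,"hand": 0},
  {"x": 0,"y": 0,"z": 0,"rx": 0,"ry": 0,"rz": 0,"hand": 0},
])

```text
clock: 8.58
eef_pos: [555.7, 401.5, 42.4]
tcp_rot: [0.05, -0.11, 0.993, -0.007]
wrist_force: [0.1, -0.1, -0.8]
grip_width: 16.0
gripper_force: 41.2
```

Run:
```python
from h import *
where();c,p,d=shot('w4');where()
o=cv2.resize(p[60:420,100:420],None,fx=1.66,fy=1.66,interpolation=2);cv2.imwrite('pics/w4z.png',o[:,:,::-1])
```

```text
8.5833 deck [11.1 28.2 15.4] F [ 0.12797378 -0.14343176 -0.76427196] grip 16.047460694808972 41.24397397041321
8.5833 [555.7 401.5  42.4] grip 16.047460694808972 41.24397397041321 F [ 0.1 -0.1 -0.8]
[[-0.971, -0.217, 0.102], [-0.218, 0.976, -0.002], [-0.099, -0.024, -0.995]] [-0.21  0.73 -0.69  1.67  0.66  0.91  0.62]
8.6333 deck [11.3 28.3 15.7] F [ 0.81541012  0.36626627 -0.78588417] grip 15.69537651635539 41.24323904514313
```

View pics/w4z.png

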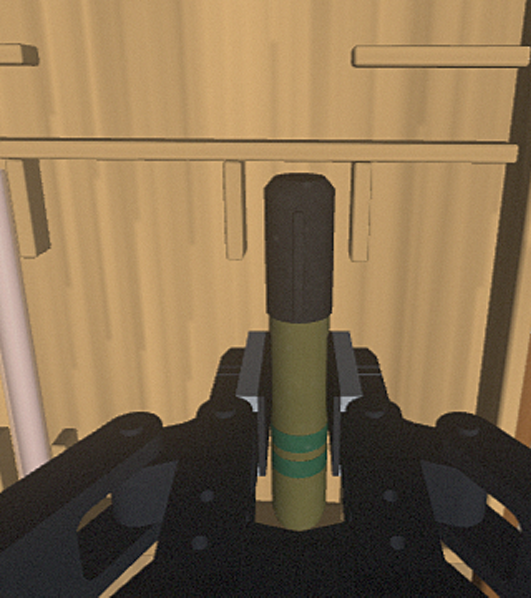

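The marker is centred between its ribs (marker axis u≈299, rib midline ≈297). It clears the cross rib by about 4 mm, so I'll lower it and release.

>>> apply_moves([
  {"x": 0,"y": 0,"z": 0.15,"rx": 0,"ry": 0,"rz": 0,"hand": 0},
  {"x": 0,"y": 0,"z": 0.15,"rx": 0,"ry": 0,"rz": 0,"hand": 0},
  {"x": 0,"y": 0,"z": 0,"rx": 0,"ry": 0,"rz": 0,"hand": 0},
  {"x": 0,"y": 0,"z": 0,"rx": 0,"ry": 0,"rz": 0,"hand": 0},
])

```text
clock: 8.97
eef_pos: [556.3, 401.8, 40.7]
tcp_rot: [0.051, -0.11, 0.993, -0.006]
wrist_force: [-1.5, -0.6, 3.5]
grip_width: 15.8
gripper_force: 41.7
```

```bash
python3 -c "
from h import *
where()"
```

```text
8.9667 deck [11.7 28.5 13.7] F [-1.51307986 -0.55314219  3.52455278] grip 15.840000652828333 41.68955862522125
```

Contact at 3.5 N. Next I'll open part way and rise.

>>> apply_moves([
  {"x": 0,"y": 0,"z": 0,"rx": 0,"ry": 0,"rz": 0,"hand": 0.5},
  {"x": 0,"y": 0,"z": 0,"rx": 0,"ry": 0,"rz": 0,"hand": 0.5},
  {"x": 0,"y": 0,"z": 0,"rx": 0,"ry": 0,"rz": 0,"hand": 0.5},
  {"x": 0,"y": 0,"z": 0,"rx": 0,"ry": 0,"rz": 0,"hand": 0.5},
  {"x": 0,"y": 0,"z": -1,"rx": 0,"ry": 0,"rz": 0,"hand": 0.5},
  {"x": 0,"y": 0,"z": -3,"rx": 0,"ry": 0,"rz": 0,"hand": 0.5},
  {"x": 0,"y": 0,"z": -4,"rx": 0,"ry": 0,"rz": 0,"hand": 0.5},
  {"x": 0,"y": 0,"z": -4,"rx": 0,"ry": 0,"rz": 0,"hand": 0.5},
])

```text
clock: 9.63
eef_pos: [543.1, 400.9, 159.8]
tcp_rot: [0.05, -0.11, 0.993, -0.007]
wrist_force: [2.1, 0.5, -0.0]
grip_width: 42.9
gripper_force: 0.0
```

>>> apply_moves([
  {"x": 0,"y": 0,"z": -3,"rx": 0,"ry": 0,"rz": 0,"hand": 0.5},
  {"x": 0,"y": 0,"z": 0,"rx": 0,"ry": 0,"rz": 0,"hand": 1},
  {"x": 0,"y": 0,"z": 0,"rx": 0,"ry": 0,"rz": 0,"hand": 1},
  {"x": 0,"y": 0,"z": 0,"rx": 0,"ry": 0,"rz": 0,"hand": 1},
])

```text
clock: 9.97
eef_pos: [540.8, 401.4, 189.4]
tcp_rot: [0.051, -0.109, 0.993, -0.007]
wrist_force: [-0.1, -0.3, 0.2]
grip_width: 76.8
gripper_force: 0.0
```

Run:
```python
from h import *
where();c,p,d=shot('w5')
# marker: in-compartment dark/green pixels, via deck-frame position
vv,uu=np.mgrid[:420,:560];W=world(c,uu,vv,d);r,o=deckT(Q);D=r.inv().apply((W-o).reshape(-1,3)).reshape(W.shape)
m=(abs(D[...,1]-28)<30)&(D[...,0]>-45)&(D[...,0]<75)&(D[...,2]>15)&(D[...,2]<28)
P=D[m];print(m.sum(),cv2.minAreaRect(P[:,:2].astype(np.float32)) if m.sum() else '',np.percentile(P[:,2],[5,50,95]))
plan([617-60*np.cos(np.radians(125)),-3-60*np.sin(np.radians(125)),200],down(np.radians(125)))
# leave in two legs: turn + go
print('leg to y=200'); plan([530,200,200],down(np.radians(125)))
```

```text
9.9667 deck [ 11.7  28.  163.3] F [-0.10906456 -0.31243318  0.18414458] grip 76.82864028789997 0.0
9.9667 [540.8 401.4 189.4] grip 76.82864028789997 0.0 F [-0.1 -0.3  0.2]
[[-0.971, -0.217, 0.103], [-0.218, 0.976, -0.002], [-0.1, -0.025, -0.995]] [-0.14  0.55 -0.79  1.61  0.52  1.11  0.72]
3307 ((15.004043579101562, 28.080188751220703), (59.85660934448242, 119.95890045166016), 89.98019409179688) [15.69593981 22.84436211 26.3275104 ]
13 rows of {'x': -2.04, 'y': -3.21, 'z': 0.03, 'rx': 0.16, 'ry': 0.45, 'rz': 5.19}
leg to y=200
10 rows of {'x': -0.55, 'y': -2.06, 'z': -0.08, 'rx': 0.2, 'ry': 0.58, 'rz': 6.75}
```

>>> apply_moves([
  {"x": -0.55,"y": -2.06,"z": -0.08,"rx": 0.2,"ry": 0.58,"rz": 6.75,"hand": 1},
  {"x": -0.55,"y": -2.06,"z": -0.08,"rx": 0.2,"ry": 0.58,"rz": 6.75,"hand": 1},
  {"x": -0.55,"y": -2.06,"z": -0.08,"rx": 0.2,"ry": 0.58,"rz": 6.75,"hand": 1},
  {"x": -0.55,"y": -2.06,"z": -0.08,"rx": 0.2,"ry": 0.58,"rz": 6.75,"hand": 1},
  {"x": -0.55,"y": -2.06,"z": -0.08,"rx": 0.2,"ry": 0.58,"rz": 6.75,"hand": 1},
])

```text
clock: 10.43
eef_pos: [565.6, 297.7, 194.2]
tcp_rot: [0.025, 0.187, 0.982, -0.004]
wrist_force: [0.9, 0.5, 0.3]
grip_width: 85.6
gripper_force: 0.0
```

>>> apply_moves([
  {"x": -0.55,"y": -2.06,"z": -0.08,"rx": 0.2,"ry": 0.58,"rz": 6.75,"hand": 1},
  {"x": -0.55,"y": -2.06,"z": -0.08,"rx": 0.2,"ry": 0.58,"rz": 6.75,"hand": 1},
  {"x": -0.55,"y": -2.06,"z": -0.08,"rx": 0.2,"ry": 0.58,"rz": 6.75,"hand": 1},
  {"x": -0.55,"y": -2.06,"z": -0.08,"rx": 0.2,"ry": 0.58,"rz": 6.75,"hand": 1},
  {"x": -0.55,"y": -2.06,"z": -0.08,"rx": 0.2,"ry": 0.58,"rz": 6.75,"hand": 1},
  {"x": 0,"y": 0,"z": 0,"rx": 0,"ry": 0,"rz": 0,"hand": 1},
  {"x": 0,"y": 0,"z": 0,"rx": 0,"ry": 0,"rz": 0,"hand": 1},
])

```text
clock: 11.02
eef_pos: [529.4, 198.5, 198.9]
tcp_rot: [-0.001, 0.462, 0.887, -0.0]
wrist_force: [0.1, -0.1, -1.1]
grip_width: 85.4
gripper_force: 0.0
```

```bash
cat >> h.py <<'E'
def markercheck(k):
    f=np.load(k+'.npz');c={a:f[a] for a in('fx','fy','cx','cy','origin','attitude')};p,d=f['p'].astype(int),f['d']
    vv,uu=np.mgrid[:420,:560];W=world(c,uu,vv,d);r,o=deckT(Q);D=r.inv().apply((W-o).reshape(-1,3)).reshape(W.shape)
    m=(abs(D[...,1]-28)<28)&(abs(D[...,0]-12)<70)&(D[...,2]>10)&(D[...,2]<32)&((p.max(-1)<75)|(p[...,1]>p[...,0]-8))
    n,l,s,ce=cv2.connectedComponentsWithStats(cv2.morphologyEx(m.astype(np.uint8),cv2.MORPH_CLOSE,np.ones((5,5))))
    i=1+np.argmax(s[1:,4]);P=D[(l==i)&m];print(s[i],cv2.minAreaRect(P[:,:2].astype(np.float32)),np.percentile(P[:,2],[5,50,95]))
E
python3 - <<'E'
from h import *
markercheck('w5');s=manip.state();print(s['eef_pos'],s['joint_pos'].round(2))
a=np.radians(125);plan([617-40*np.cos(a),-3-40*np.sin(a),190],down(a),8)
E
```

```text
[ 271  139   20  117 1965] ((10.341960906982422, 28.541574478149414), (109.917236328125, 17.273149490356445), 0.7454829216003418) [19.1720824  23.0425802  25.72584201]
[529.36535926 198.52365245 198.94141334] [ 0.08  0.32 -0.6   1.81  0.2   1.08  0.01]
8 rows of {'x': -3.19, 'y': -0.55, 'z': 0.11, 'rx': -0.01, 'ry': -0.01, 'rz': -0.01}
```

The marker lies at deck (10.3, 28.5) against a nominal (11.5, 28). Tweezers next.

>>> apply_moves([
  {"x": -3.19,"y": -0.55,"z": 0.11,"rx": 0,"ry": 0,"rz": 0,"hand": 1},
  {"x": -3.19,"y": -0.55,"z": 0.11,"rx": 0,"ry": 0,"rz": 0,"hand": 1},
  {"x": -3.19,"y": -0.55,"z": 0.11,"rx": 0,"ry": 0,"rz": 0,"hand": 1},
  {"x": -3.19,"y": -0.55,"z": 0.11,"rx": 0,"ry": 0,"rz": 0,"hand": 1},
  {"x": -3.19,"y": -0.55,"z": 0.11,"rx": 0,"ry": 0,"rz": 0,"hand": 1},
  {"x": -3.19,"y": -0.55,"z": 0.11,"rx": 0,"ry": 0,"rz": 0,"hand": 1},
  {"x": -3.19,"y": -0.55,"z": 0.11,"rx": 0,"ry": 0,"rz": 0,"hand": 1},
  {"x": -3.19,"y": -0.55,"z": 0.11,"rx": 0,"ry": 0,"rz": 0,"hand": 1},
])

```text
clock: 11.68
eef_pos: [641.4, -33.1, 190.4]
tcp_rot: [-0.001, 0.46, 0.888, 0.002]
wrist_force: [-0.1, 0.2, -0.6]
grip_width: 85.6
gripper_force: 0.0
```

>>> apply_moves([
  {"x": 0,"y": 0,"z": 0,"rx": 0,"ry": 0,"rz": 0,"hand": 1},
  {"x": 0,"y": 0,"z": 0,"rx": 0,"ry": 0,"rz": 0,"hand": 1},
  {"x": 0,"y": 0,"z": 0,"rx": 0,"ry": 0,"rz": 0,"hand": 1},
  {"x": 0,"y": 0,"z": 0,"rx": 0,"ry": 0,"rz": 0,"hand": 1},
])

```text
clock: 12.02
eef_pos: [640.4, -30.1, 191.1]
tcp_rot: [-0.001, 0.46, 0.888, 0.002]
wrist_force: [0.1, -0.0, -1.0]
grip_width: 85.4
gripper_force: 0.0
```

Run:
```python
from h import *
c,p,d=shot('w6')
o=p[:,:,::-1].copy();print(pix(c,[[617,-3,5],[575.3,56.1,5],[659.1,-64.4,5]]).round())
cv2.imwrite('pics/w6z.png',cv2.resize(o[0:400,80:480],None,fx=1.5,fy=1.5,interpolation=2))
```

```text
12.0167 [640.4 -30.1 191.1] grip 85.35437958228682 0.0 F [ 0.1 -0.  -1. ]
[[-0.578, 0.816, 0.001], [0.816, 0.578, 0.004], [0.003, 0.003, -1.0]] [ 0.36  0.45 -0.48  1.64  0.22  1.11  0.43]
[[277. 155.]
 [276.  79.]
 [276. 224.]]
```

View pics/w6z.png

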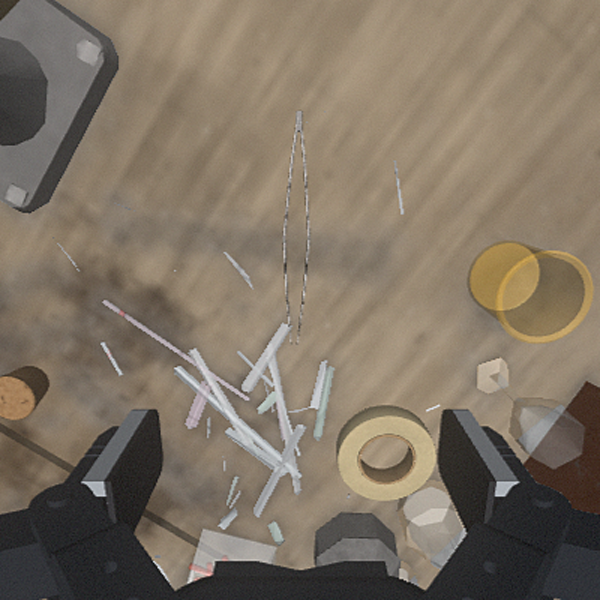

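The tweezers run from the head at (299,110) to the tips at (294,343) in the zoom, widest near (297,235). The jar and tape are more than 130 mm away.

Run:
```python
from h import *
f=np.load('w6.npz');c={a:f[a] for a in('fx','fy','cx','cy','origin','attitude')}
g=lambda x,y,z:at_z(c,80+(x-.25)/1.5,(y-.25)/1.5,z)
a,b,l,r=g(299,110,5),g(294,343,5),g(286,235,5),g(309,235,5)
m=(a+b)/2;print(a,b,np.linalg.norm(a-b),m,(l+r)/2,np.linalg.norm(l-r),np.degrees(np.arctan2(*(a-b)[1::-1])))
print('tape',g(385,452,15),'jar',g(505,275,5))
yaw=np.arctan2(*(a-b)[1::-1]);print(yaw)
plan([m[0],m[1],50],down(yaw),6)
```

```text
[574.66458997  61.49476489   5.        ] [661.88647889 -68.3010647    5.        ] 156.37971506631985 [618.27553443  -3.4031499    5.        ] [618.92215519  -2.92538909   5.        ] 15.618444814170184 123.9008244516635
tape [767.52014405 -97.75807207  15.        ] jar [753.0766052   57.94381555   5.        ]
2.162477332617026
6 rows of {'x': 0.57, 'y': -0.05, 'z': 2.36, 'rx': 0.03, 'ry': -0.02, 'rz': 0.23}
```

>>> apply_moves([
  {"x": 0.57,"y": -0.05,"z": 2.36,"rx": 0,"ry": 0,"rz": 0.23,"hand": 0.6},
  {"x": 0.57,"y": -0.05,"z": 2.36,"rx": 0,"ry": 0,"rz": 0.23,"hand": 0.6},
  {"x": 0.57,"y": -0.05,"z": 2.36,"rx": 0,"ry": 0,"rz": 0.23,"hand": 0.6},
  {"x": 0.57,"y": -0.05,"z": 2.36,"rx": 0,"ry": 0,"rz": 0.23,"hand": 0.6},
  {"x": 0.57,"y": -0.05,"z": 2.36,"rx": 0,"ry": 0,"rz": 0.23,"hand": 0.6},
  {"x": 0.57,"y": -0.05,"z": 2.36,"rx": 0,"ry": 0,"rz": 0.23,"hand": 0.6},
  {"x": 0,"y": 0,"z": 0,"rx": 0,"ry": 0,"rz": 0,"hand": 0.6},
  {"x": 0,"y": 0,"z": 0,"rx": 0,"ry": 0,"rz": 0,"hand": 0.6},
])

```text
clock: 12.73
eef_pos: [617.4, -4.4, 49.0]
tcp_rot: [-0.001, 0.471, 0.882, 0.001]
wrist_force: [-0.6, -0.1, 0.2]
grip_width: 51.5
gripper_force: 0.0
```

>>> apply_moves([
  {"x": 0,"y": 0,"z": 0,"rx": 0,"ry": 0,"rz": 0,"hand": 0.5},
  {"x": 0,"y": 0,"z": 0,"rx": 0,"ry": 0,"rz": 0,"hand": 0.5},
  {"x": 0,"y": 0,"z": 0,"rx": 0,"ry": 0,"rz": 0,"hand": 0.5},
])

```text
clock: 12.98
eef_pos: [621.2, -6.6, 52.3]
tcp_rot: [0.002, 0.472, 0.881, 0.002]
wrist_force: [0.6, -0.1, -0.7]
grip_width: 42.7
gripper_force: 0.0
```

Run:
```python
from h import *
print(manip.state()['eef_pos'])
plan([618.4,-3.3,4],down(2.1625),4)
```

```text
[621.16834114  -6.62134387  52.32319687]
4 rows of {'x': 0.11, 'y': -0.02, 'z': 1.21, 'rx': 0.09, 'ry': 0.02, 'rz': -0.07}
```

>>> apply_moves([
  {"x": 0.11,"y": -0.02,"z": 1.2,"rx": 0,"ry": 0,"rz": -0.07,"hand": 0.5},
  {"x": 0.11,"y": -0.02,"z": 1.2,"rx": 0,"ry": 0,"rz": -0.07,"hand": 0.5},
  {"x": 0.11,"y": -0.02,"z": 1.2,"rx": 0,"ry": 0,"rz": -0.07,"hand": 0.5},
  {"x": 0.11,"y": -0.02,"z": 1,"rx": 0,"ry": 0,"rz": -0.07,"hand": 0.5},
  {"x": 0,"y": 0,"z": 0,"rx": 0,"ry": 0,"rz": 0,"hand": 0.5},
  {"x": 0,"y": 0,"z": 0,"rx": 0,"ry": 0,"rz": 0,"hand": 0.5},
  {"x": 0,"y": 0,"z": 0,"rx": 0,"ry": 0,"rz": 0,"hand": 0.5},
  {"x": 0,"y": 0,"z": 0,"rx": 0,"ry": 0,"rz": 0,"hand": 0.5},
])

```text
clock: 13.65
eef_pos: [616.8, -3.0, 4.6]
tcp_rot: [0.001, 0.47, 0.883, 0.002]
wrist_force: [0.3, 0.1, 0.4]
grip_width: 43.0
gripper_force: 0.0
```

Run:
```python
from h import *
s=manip.state();print(s['eef_pos'],s['wrist_force'],s['grip_width'])
plan([618.4,-3.3,4],down(2.1625),1)
```

```text
[616.79193165  -3.01964034   4.56933123] [0.33176303 0.08059232 0.38792167] 42.961090788578126
1 rows of {'x': -0.11, 'y': 0.12, 'z': 0.06, 'rx': 0.21, 'ry': -0.01, 'rz': 0.03}
```

>>> apply_moves([
  {"x": 0,"y": 0.1,"z": 0,"rx": 0,"ry": 0,"rz": 0,"hand": 0},
  {"x": 0,"y": 0,"z": 0,"rx": 0,"ry": 0,"rz": 0,"hand": 0},
  {"x": 0,"y": 0,"z": 0,"rx": 0,"ry": 0,"rz": 0,"hand": 0},
  {"x": 0,"y": 0,"z": 0,"rx": 0,"ry": 0,"rz": 0,"hand": 0},
  {"x": 0,"y": 0,"z": 0,"rx": 0,"ry": 0,"rz": 0,"hand": 0},
  {"x": 0,"y": 0,"z": 0,"rx": 0,"ry": 0,"rz": 0,"hand": 0},
  {"x": 0,"y": 0,"z": 0,"rx": 0,"ry": 0,"rz": 0,"hand": 0},
  {"x": 0,"y": 0,"z": 0,"rx": 0,"ry": 0,"rz": 0,"hand": 0},
], force=40)

```text
clock: 14.32
eef_pos: [617.8, -2.4, 4.9]
tcp_rot: [0.001, 0.47, 0.883, 0.002]
wrist_force: [0.1, -0.7, 5.8]
grip_width: 15.9
gripper_force: 39.4
```

>>> apply_moves([
  {"x": 0,"y": 0,"z": -2,"rx": 0,"ry": 0,"rz": 0,"hand": 0},
  {"x": 0,"y": 0,"z": -4,"rx": 0,"ry": 0,"rz": 0,"hand": 0},
  {"x": 0,"y": 0,"z": -4,"rx": 0,"ry": 0,"rz": 0,"hand": 0},
  {"x": 0,"y": 0,"z": -4,"rx": 0,"ry": 0,"rz": 0,"hand": 0},
  {"x": 0,"y": 0,"z": -4,"rx": 0,"ry": 0,"rz": 0,"hand": 0},
  {"x": 0,"y": 0,"z": 0,"rx": 0,"ry": 0,"rz": 0,"hand": 0},
  {"x": 0,"y": 0,"z": 0,"rx": 0,"ry": 0,"rz": 0,"hand": 0},
  {"x": 0,"y": 0,"z": 0,"rx": 0,"ry": 0,"rz": 0,"hand": 0},
])

```text
clock: 14.98
eef_pos: [615.5, -3.4, 183.1]
tcp_rot: [-0.001, 0.47, 0.883, 0.001]
wrist_force: [0.4, -0.1, -0.7]
grip_width: 16.1
gripper_force: 39.2
```

```bash
cat >> h.py <<'E'
def twz(k,s):
    "tweezers in the tool frame from depth"
    f=np.load(k+'.npz');c={a:f[a] for a in('fx','fy','cx','cy','origin','attitude')};d=f['d']
    vv,uu=np.mgrid[:420,:560];T=rot(s['tcp_rot']).inv().apply((world(c,uu,vv,d)-s['eef_pos']).reshape(-1,3)).reshape(420,560,3)
    m=(abs(T[...,1])<15)&(abs(T[...,0])<95)&(T[...,2]>-25)&(T[...,2]<25)
    for a in range(-90,90,15):
        k=m&(T[...,0]>=a)&(T[...,0]<a+15)
        if k.sum()>5: print(a,k.sum(),np.percentile(T[k],[5,50,95],axis=0)[:,1:].round(1).tolist())
    P=T[m&(abs(T[...,0])>15)];print('x range',P[:,0].min(),P[:,0].max())
E
python3 - <<'E'
from h import *
s=manip.state();c,p,d=shot('w7');twz('w7',s)
plan([548,95,200],rot(s['tcp_rot']),5)
E
```

```text
14.9833 [615.5  -3.4 183.1] grip 16.13972131029785 39.21548039652407 F [ 0.4 -0.1 -0.7]
[[-0.558, 0.83, -0.0], [0.83, 0.558, 0.002], [0.002, 0.001, -1.0]] [ 0.34  0.41 -0.49  1.71  0.22  1.08  0.37]
-75 22 [[-5.5, -1.9], [-4.5, 0.0], [2.8, 3.5]]
-60 130 [[-6.5, -2.9], [2.8, -1.5], [4.3, 3.5]]
-45 150 [[-7.8, -3.6], [-1.1, -2.5], [5.7, 3.6]]
-30 189 [[-8.7, -3.9], [-7.3, -2.8], [6.6, 3.6]]
-15 245 [[-8.8, -24.0], [6.2, -5.9], [7.2, 3.2]]
0 952 [[-14.1, -23.7], [6.5, -13.5], [13.2, -3.2]]
15 175 [[-7.7, -4.8], [4.3, -4.0], [6.2, -3.0]]
30 200 [[-6.4, -5.2], [3.0, -4.1], [4.9, -3.2]]
45 221 [[-4.9, -5.2], [-2.7, -4.2], [3.8, -3.4]]
60 310 [[-2.7, -5.4], [-0.6, -4.3], [1.6, -3.3]]
75 44 [[-2.2, -5.1], [-0.6, -4.1], [1.1, -2.5]]
x range -66.23359232490729 76.81897109914033
5 rows of {'x': 2.38, 'y': -0.01, 'z': -0.36, 'rx': -0.02, 'ry': -0.02, 'rz': -0.0}
```

Run:
```python
from h import *
print(d2w(Q,[-91.3,1.7,120]));dplan([-91.3,1.7,120],False,12,np.pi/2)
```

```text
[450.87351806 353.59268795 136.45438302]
12 rows of {'x': 3.3, 'y': -0.05, 'z': 0.34, 'rx': -0.47, 'ry': -0.21, 'rz': 1.79}
```

>>> apply_moves([
  {"x": 3.3,"y": -0.05,"z": 0.34,"rx": -0.47,"ry": -0.21,"rz": 1.79,"hand": 0},
  {"x": 3.3,"y": -0.05,"z": 0.34,"rx": -0.47,"ry": -0.21,"rz": 1.79,"hand": 0},
  {"x": 3.3,"y": -0.05,"z": 0.34,"rx": -0.47,"ry": -0.21,"rz": 1.79,"hand": 0},
  {"x": 3.3,"y": -0.05,"z": 0.34,"rx": -0.47,"ry": -0.21,"rz": 1.79,"hand": 0},
  {"x": 3.3,"y": -0.05,"z": 0.34,"rx": -0.47,"ry": -0.21,"rz": 1.79,"hand": 0},
  {"x": 3.3,"y": -0.05,"z": 0.34,"rx": -0.47,"ry": -0.21,"rz": 1.79,"hand": 0},
  {"x": 3.3,"y": -0.05,"z": 0.34,"rx": -0.47,"ry": -0.21,"rz": 1.79,"hand": 0},
  {"x": 3.3,"y": -0.05,"z": 0.34,"rx": -0.47,"ry": -0.21,"rz": 1.79,"hand": 0},
])

```text
clock: 15.7
eef_pos: [488.8, 228.4, 151.4]
tcp_rot: [0.027, 0.577, 0.816, 0.021]
wrist_force: [1.2, -0.3, -0.9]
grip_width: 16.1
gripper_force: 39.2
```

>>> apply_moves([
  {"x": 3.3,"y": -0.05,"z": 0.34,"rx": -0.47,"ry": -0.21,"rz": 1.79,"hand": 0},
  {"x": 3.3,"y": -0.05,"z": 0.34,"rx": -0.47,"ry": -0.21,"rz": 1.79,"hand": 0},
  {"x": 3.3,"y": -0.05,"z": 0.34,"rx": -0.47,"ry": -0.21,"rz": 1.79,"hand": 0},
  {"x": 3.3,"y": -0.05,"z": 0.34,"rx": -0.47,"ry": -0.21,"rz": 1.79,"hand": 0},
  {"x": 0,"y": 0,"z": 0,"rx": 0,"ry": 0,"rz": 0,"hand": 0},
  {"x": 0,"y": 0,"z": 0,"rx": 0,"ry": 0,"rz": 0,"hand": 0},
  {"x": 0,"y": 0,"z": 0,"rx": 0,"ry": 0,"rz": 0,"hand": 0},
  {"x": 0,"y": 0,"z": 0,"rx": 0,"ry": 0,"rz": 0,"hand": 0},
])

```text
clock: 16.37
eef_pos: [453.0, 351.8, 136.2]
tcp_rot: [0.042, 0.626, 0.778, 0.032]
wrist_force: [-0.6, -0.2, -0.7]
grip_width: 15.8
gripper_force: 39.2
```

Run:
```python
from h import *
where();dplan([-91.3,1.7,40],False,5,np.pi/2)
```

```text
16.3667 deck [-89.7  -0.5 119.5] F [-0.58148555 -0.19321754 -0.68730221] grip 15.781274938888874 39.22334115486592
5 rows of {'x': 0.05, 'y': -0.03, 'z': 1.59, 'rx': 0.01, 'ry': 0.03, 'rz': -0.01}
```

>>> apply_moves([
  {"x": 0.05,"y": -0.03,"z": 1.59,"rx": 0,"ry": 0,"rz": 0,"hand": 0},
  {"x": 0.05,"y": -0.03,"z": 1.59,"rx": 0,"ry": 0,"rz": 0,"hand": 0},
  {"x": 0.05,"y": -0.03,"z": 1.59,"rx": 0,"ry": 0,"rz": 0,"hand": 0},
  {"x": 0.05,"y": -0.03,"z": 1.59,"rx": 0,"ry": 0,"rz": 0,"hand": 0},
  {"x": 0.05,"y": -0.03,"z": 1.59,"rx": 0,"ry": 0,"rz": 0,"hand": 0},
  {"x": 0,"y": 0,"z": 0,"rx": 0,"ry": 0,"rz": 0,"hand": 0},
  {"x": 0,"y": 0,"z": 0,"rx": 0,"ry": 0,"rz": 0,"hand": 0},
  {"x": 0,"y": 0,"z": 0,"rx": 0,"ry": 0,"rz": 0,"hand": 0},
])

```text
clock: 17.03
eef_pos: [460.4, 355.6, 59.1]
tcp_rot: [0.043, 0.626, 0.778, 0.034]
wrist_force: [0.6, 0.1, 0.4]
grip_width: 15.8
gripper_force: 39.2
```

Run:
```python
from h import *
where();dplan([-91.3,1.7,17],False,3,np.pi/2);s=manip.state();c,p,d=shot('w8');twz('w8',s)
# model prediction of the ribs' inner edges (tray x -62+-15, tops z16) and tweezers line
for P in ([-107,86,16],[-77,86,16],[-107,42,16],[-77,42,16]):print(P,pix(c,d2w(Q,P)).round(0).tolist())
z=cv2.resize(p[0:300,130:430],None,fx=2,fy=2,interpolation=2);cv2.imwrite('pics/w8z.png',z[:,:,::-1])
```

```text
17.0333 deck [-89.6   3.4  42.1] F [0.59064169 0.11227639 0.43208333] grip 15.792673697885652 39.22229198506102
3 rows of {'x': -0.06, 'y': -0.06, 'z': 0.84, 'rx': 0.09, 'ry': 0.01, 'rz': -0.02}
17.0333 [460.4 355.6  59.1] grip 15.792673697885652 39.22229198506102 F [0.6 0.1 0.4]
[[-0.212, 0.971, 0.109], [0.977, 0.213, 0.0], [-0.023, 0.107, -0.994]] [-0.33  0.48 -0.52  1.93  0.46  0.76 -0.91]
-75 22 [[-5.6, -2.1], [-4.6, 0.6], [2.7, 3.4]]
-60 132 [[-6.6, -3.2], [2.6, -1.6], [4.2, 3.3]]
-45 157 [[-8.0, -3.6], [4.1, -2.5], [5.6, 3.6]]
-30 183 [[-8.8, -4.3], [5.1, -3.1], [6.5, 3.9]]
-15 249 [[-8.9, -24.4], [6.1, -5.8], [7.1, 3.2]]
0 940 [[-14.2, -23.8], [6.4, -13.4], [13.2, -3.5]]
15 180 [[-7.8, -5.2], [-0.8, -4.2], [5.9, -3.1]]
30 204 [[-6.6, -5.3], [2.8, -4.4], [4.7, -3.1]]
45 240 [[-5.1, -5.3], [1.5, -4.3], [12.8, 24.6]]
60 376 [[-2.8, -5.4], [-0.3, -4.3], [13.9, 24.8]]
75 960 [[-13.5, 13.6], [0.1, 15.0], [14.0, 17.0]]
x range -89.3848514088576 88.18775439852003
[-107, 86, 16] [[246.0, 102.0]]
[-77, 86, 16] [[306.0, 102.0]]
[-107, 42, 16] [[249.0, 189.0]]
[-77, 42, 16] [[304.0, 189.0]]
```

View pics/w8z.png

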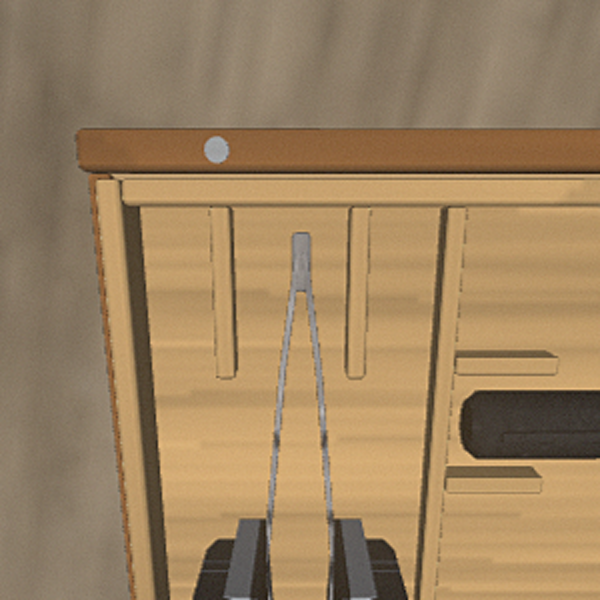

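The picture shows the tweezers' head at (302,235) between the end ribs, whose midline is u≈290. That puts it about 2.5 mm too far uphill. I'll correct that while lowering.

>>> apply_moves([
  {"x": -0.06,"y": -0.08,"z": 0.8,"rx": 0,"ry": 0,"rz": 0,"hand": 0},
  {"x": -0.06,"y": -0.08,"z": 0.8,"rx": 0,"ry": 0,"rz": 0,"hand": 0},
  {"x": -0.05,"y": -0.08,"z": 0.8,"rx": 0,"ry": 0,"rz": 0,"hand": 0},
  {"x": 0,"y": 0,"z": 0,"rx": 0,"ry": 0,"rz": 0,"hand": 0},
  {"x": 0,"y": 0,"z": 0,"rx": 0,"ry": 0,"rz": 0,"hand": 0},
  {"x": 0,"y": 0,"z": 0,"rx": 0,"ry": 0,"rz": 0,"hand": 0},
  {"x": 0,"y": 0,"z": 0,"rx": 0,"ry": 0,"rz": 0,"hand": 0},
])

```text
clock: 17.67
eef_pos: [460.2, 354.6, 34.7]
tcp_rot: [0.042, 0.625, 0.778, 0.035]
wrist_force: [0.3, -0.2, -0.3]
grip_width: 15.8
gripper_force: 39.2
```

Run:
```python
from h import *
where();dplan([-91.8,1.7,14],False,1,np.pi/2);c,p,d=shot('w9')
# head of tweezers vs ribs: grey (low saturation) pixels vs wood, deck coordinates at the tweezers' own height
vv,uu=np.mgrid[:420,:560];W=world(c,uu,vv,d);r,o=deckT(Q);D=r.inv().apply((W-o).reshape(-1,3)).reshape(W.shape)
sat=p.max(-1).astype(int)-p.min(-1)
m=(sat<35)&(abs(D[...,0]+92)<14)&(D[...,1]>45)&(D[...,1]<90);P=D[m];print(m.sum(),np.percentile(P,[2,50,98],axis=0).round(1).tolist())
b=(sat>40)&(D[...,1]>50)&(D[...,1]<80)&(D[...,2]>9)&(D[...,2]<20)
for lo,hi in((-125,-100),(-90,-70)):
    k=b&(D[...,0]>lo)&(D[...,0]<hi);print('rib',k.sum(),np.percentile(D[k],[2,50,98],axis=0).round(1).tolist() if k.sum() else '')
```

```text
17.6667 deck [-92.4   3.   17.8] F [ 0.3136266  -0.21711947 -0.34216436] grip 15.806964962609845 39.220639946870506
1 rows of {'x': -0.13, 'y': 0.06, 'z': 0.38, 'rx': 0.25, 'ry': -0.0, 'rz': 0.06}
17.6667 [460.2 354.6  34.7] grip 15.806964962609845 39.220639946870506 F [ 0.3 -0.2 -0.3]
[[-0.214, 0.971, 0.109], [0.977, 0.215, 0.001], [-0.023, 0.107, -0.994]] [-0.35  0.52 -0.5   1.94  0.5   0.71 -0.94]
984 [[-98.2, 46.5, 20.8], [-94.0, 75.9, 22.9], [-88.8, 85.6, 159.9]]
rib 786 [[-112.7, 50.7, 14.9], [-110.1, 65.9, 16.5], [-107.8, 79.4, 17.9]]
rib 800 [[-77.8, 50.6, 9.8], [-75.5, 66.0, 16.6], [-73.0, 79.5, 18.0]]
```

>>> apply_moves([
  {"x": -0.1,"y": 0.03,"z": 0.2,"rx": 0,"ry": 0,"rz": 0,"hand": 0},
  {"x": 0,"y": 0,"z": 0.2,"rx": 0,"ry": 0,"rz": 0,"hand": 0},
  {"x": 0,"y": 0,"z": 0,"rx": 0,"ry": 0,"rz": 0,"hand": 0},
  {"x": 0,"y": 0,"z": 0,"rx": 0,"ry": 0,"rz": 0,"hand": 0},
  {"x": 0,"y": 0,"z": 0,"rx": 0,"ry": 0,"rz": 0,"hand": 0},
])

```text
clock: 18.13
eef_pos: [461.1, 353.3, 30.6]
tcp_rot: [0.042, 0.626, 0.778, 0.034]
wrist_force: [-0.6, -0.3, -0.3]
grip_width: 16.2
gripper_force: 39.2
```

>>> apply_moves([
  {"x": 0,"y": 0,"z": 0.15,"rx": 0,"ry": 0,"rz": 0,"hand": 0},
  {"x": 0,"y": 0,"z": 0,"rx": 0,"ry": 0,"rz": 0,"hand": 0},
  {"x": 0,"y": 0,"z": 0,"rx": 0,"ry": 0,"rz": 0,"hand": 0},
])

```text
clock: 18.38
eef_pos: [461.2, 353.4, 29.0]
tcp_rot: [0.042, 0.625, 0.778, 0.034]
wrist_force: [0.5, -0.0, -0.4]
grip_width: 15.7
gripper_force: 39.2
```

```bash
python3 -c "
from h import *
where()"
```

```text
18.3833 deck [-92.3   1.7  12.1] F [ 0.50343606 -0.02509244 -0.4021859 ] grip 15.713521959996847 39.22620773781091
```

Not in contact yet, so I'll go a little lower.

>>> apply_moves([
  {"x": 0,"y": 0,"z": 0.15,"rx": 0,"ry": 0,"rz": 0,"hand": 0},
  {"x": 0,"y": 0,"z": 0,"rx": 0,"ry": 0,"rz": 0,"hand": 0},
  {"x": 0,"y": 0,"z": 0,"rx": 0,"ry": 0,"rz": 0,"hand": 0},
])

```text
clock: 18.63
eef_pos: [461.5, 353.5, 27.8]
tcp_rot: [0.042, 0.625, 0.778, 0.034]
wrist_force: [0.6, -0.4, 1.3]
grip_width: 15.7
gripper_force: 39.3
```

>>> apply_moves([
  {"x": 0,"y": 0,"z": 0.1,"rx": 0,"ry": 0,"rz": 0,"hand": 0},
  {"x": 0,"y": 0,"z": 0,"rx": 0,"ry": 0,"rz": 0,"hand": 0},
  {"x": 0,"y": 0,"z": 0,"rx": 0,"ry": 0,"rz": 0,"hand": 0},
])

```text
clock: 18.88
eef_pos: [461.6, 353.5, 27.6]
tcp_rot: [0.043, 0.626, 0.778, 0.034]
wrist_force: [-2.5, -2.6, 6.6]
grip_width: 16.3
gripper_force: 40.0
```

In contact. I'll open to 35 mm and rise.

>>> apply_moves([
  {"x": 0,"y": 0,"z": -0.05,"rx": 0,"ry": 0,"rz": 0,"hand": 0.4},
  {"x": 0,"y": 0,"z": 0,"rx": 0,"ry": 0,"rz": 0,"hand": 0.4},
  {"x": 0,"y": 0,"z": 0,"rx": 0,"ry": 0,"rz": 0,"hand": 0.4},
  {"x": 0,"y": 0,"z": 0,"rx": 0,"ry": 0,"rz": 0,"hand": 0.4},
  {"x": 0,"y": 0,"z": -0.5,"rx": 0,"ry": 0,"rz": 0,"hand": 0.4},
  {"x": 0,"y": 0,"z": -2,"rx": 0,"ry": 0,"rz": 0,"hand": 0.4},
  {"x": 0,"y": 0,"z": -4,"rx": 0,"ry": 0,"rz": 0,"hand": 0.4},
  {"x": 0,"y": 0,"z": -4,"rx": 0,"ry": 0,"rz": 0,"hand": 0.4},
])

```text
clock: 19.55
eef_pos: [448.5, 351.9, 130.8]
tcp_rot: [0.041, 0.626, 0.778, 0.032]
wrist_force: [1.5, 0.5, -0.1]
grip_width: 34.2
gripper_force: 0.0
```

>>> apply_moves([
  {"x": 0,"y": 0,"z": -4,"rx": 0,"ry": 0,"rz": 0,"hand": 0.4},
  {"x": 0,"y": 0,"z": -3,"rx": 0,"ry": 0,"rz": 0,"hand": 0.2},
  {"x": 0,"y": 0,"z": 0,"rx": 0,"ry": 0,"rz": 0,"hand": 0},
  {"x": 0,"y": 0,"z": 0,"rx": 0,"ry": 0,"rz": 0,"hand": 0},
  {"x": 0,"y": 0,"z": 0,"rx": 0,"ry": 0,"rz": 0,"hand": 0},
  {"x": 0,"y": 0,"z": 0,"rx": 0,"ry": 0,"rz": 0,"hand": 0},
])

```text
clock: 20.05
eef_pos: [441.6, 351.9, 199.2]
tcp_rot: [0.042, 0.626, 0.778, 0.032]
wrist_force: [-0.3, -0.5, -1.1]
grip_width: -0.2
gripper_force: 0.0
```

```bash
cat >> h.py <<'E'
def twcheck(k,cx=-92.5):
    f=np.load(k+'.npz');c={a:f[a] for a in('fx','fy','cx','cy','origin','attitude')};p,d=f['p'].astype(int),f['d']
    vv,uu=np.mgrid[:420,:560];r,o=deckT(Q);D=r.inv().apply((world(c,uu,vv,d)-o).reshape(-1,3)).reshape(420,560,3)
    sat=p.max(-1)-p.min(-1)
    m=(sat<38)&(abs(D[...,0]-cx)<14)&(abs(D[...,1])<86)&(D[...,2]>9)&(D[...,2]<26)
    for a in range(-90,90,20):
        t=m&(D[...,1]>=a)&(D[...,1]<a+20)
        if t.sum()>3: print('tw y',a,t.sum(),np.percentile(D[t],[3,50,97],axis=0)[:,[0,2]].round(1).tolist())
    if m.sum(): print('y range',np.percentile(D[m][:,1],[.5,99.5]))
    b=(sat>45)&(abs(D[...,1])>50)&(abs(D[...,1])<80)&(D[...,2]>12)&(D[...,2]<20)
    for lo,hi in((-33,-8),(2,22)):
        t=b&(D[...,0]-cx>lo)&(D[...,0]-cx<hi)
        if t.sum(): print('rib',t.sum(),np.percentile(D[t],[2,50,98],axis=0)[:,0].round(1).tolist())
E
python3 - <<'E'
from h import *
where();shot('w10');twcheck('w10')
try: markercheck('w10')
except Exception as e: print(e)
E
```

```text
20.05 deck [-94.3   0.7 183.3] F [-0.27424907 -0.51929503 -1.11316825] grip -0.22540670442415514 0.0
20.05 [441.6 351.9 199.2] grip -0.22540670442415514 0.0 F [-0.3 -0.5 -1.1]
[[-0.214, 0.971, 0.106], [0.977, 0.215, -0.002], [-0.025, 0.103, -0.994]] [-0.24  0.27 -0.62  1.87  0.28  0.99 -0.77]
tw y -70 16 [[-97.9, 9.7], [-96.8, 11.1], [-88.3, 12.1]]
tw y -50 30 [[-99.9, 10.5], [-88.4, 13.0], [-86.4, 14.1]]
tw y -30 34 [[-100.8, 10.2], [-93.2, 13.6], [-85.5, 15.3]]
tw y -10 42 [[-101.8, 10.7], [-100.7, 14.7], [-84.6, 15.5]]
tw y 10 38 [[-100.7, 14.0], [-87.0, 15.3], [-85.9, 16.7]]
tw y 30 47 [[-98.6, 14.9], [-96.7, 16.0], [-87.0, 17.4]]
tw y 50 59 [[-96.7, 15.5], [-92.9, 16.7], [-89.1, 18.1]]
tw y 70 34 [[-93.9, 15.3], [-93.0, 16.9], [-91.1, 18.2]]
y range [-65.0092624   77.38389421]
rib 313 [-112.9, -110.6, -107.9]
rib 302 [-77.9, -75.5, -73.2]
[ 332  156  118   19 1867] ((10.255889892578125, 28.82198143005371), (17.54879379272461, 110.34587860107422), 89.75308227539062) [18.10199977 22.31698002 25.13433379]
```

Both tools lie well placed. The tweezers' centre line is at x −93 against a rib mid of −92.8, and the marker is unchanged at (10.3, 28.8). Next I'll move to the downhill side with the fingers shut.

Run:
```python
from h import *
dplan([-172,0,110],False,4,np.pi/2)
```

```text
4 rows of {'x': -0.01, 'y': -1.94, 'z': 1.83, 'rx': 0.0, 'ry': 0.03, 'rz': 0.01}
```

>>> apply_moves([
  {"x": 0,"y": -1.94,"z": 1.83,"rx": 0,"ry": 0,"rz": 0,"hand": 0},
  {"x": 0,"y": -1.94,"z": 1.83,"rx": 0,"ry": 0,"rz": 0,"hand": 0},
  {"x": 0,"y": -1.94,"z": 1.83,"rx": 0,"ry": 0,"rz": 0,"hand": 0},
  {"x": 0,"y": -1.94,"z": 1.83,"rx": 0,"ry": 0,"rz": 0,"hand": 0},
  {"x": 0,"y": 0,"z": 2,"rx": 0,"ry": 0,"rz": 0,"hand": 0},
  {"x": 0,"y": 0,"z": 2,"rx": 0,"ry": 0,"rz": 0,"hand": 0},
  {"x": 0,"y": 0,"z": 0,"rx": 0,"ry": 0,"rz": 0,"hand": 0},
  {"x": 0,"y": 0,"z": 0,"rx": 0,"ry": 0,"rz": 0,"hand": 0},
])

```text
clock: 20.77
eef_pos: [377.9, 335.2, 78.2]
tcp_rot: [0.042, 0.626, 0.778, 0.032]
wrist_force: [0.2, 0.7, 1.0]
grip_width: 0.1
gripper_force: 0.0
```

Run:
```python
from h import *
where();dplan([-172,0,12],False,5,np.pi/2);print(manip.state()['joint_pos'].round(2))
```

```text
20.7667 deck [-172.1    0.6   69.8] F [0.16643016 0.73313283 0.99590345] grip 0.06010677711158113 0.0
5 rows of {'x': -0.01, 'y': 0.0, 'z': 1.16, 'rx': -0.01, 'ry': 0.03, 'rz': 0.01}
[-0.33  0.34 -0.59  2.09  0.41  0.74 -0.97]
```

>>> apply_moves([
  {"x": 0,"y": 0,"z": 1.16,"rx": 0,"ry": 0,"rz": 0,"hand": 0},
  {"x": 0,"y": 0,"z": 1.16,"rx": 0,"ry": 0,"rz": 0,"hand": 0},
  {"x": 0,"y": 0,"z": 1.16,"rx": 0,"ry": 0,"rz": 0,"hand": 0},
  {"x": 0,"y": 0,"z": 1.16,"rx": 0,"ry": 0,"rz": 0,"hand": 0},
  {"x": 0,"y": 0,"z": 1.1,"rx": 0,"ry": 0,"rz": 0,"hand": 0},
  {"x": 0,"y": 0,"z": 0,"rx": 0,"ry": 0,"rz": 0,"hand": 0},
  {"x": 0,"y": 0,"z": 0,"rx": 0,"ry": 0,"rz": 0,"hand": 0},
  {"x": 0,"y": 0,"z": 0,"rx": 0,"ry": 0,"rz": 0,"hand": 0},
])

```text
clock: 21.43
eef_pos: [385.6, 336.9, 23.2]
tcp_rot: [0.042, 0.625, 0.778, 0.034]
wrist_force: [0.3, -0.8, 0.3]
grip_width: -0.1
gripper_force: 0.0
```

>>> apply_moves([
  {"x": 0,"y": 0.3,"z": 0,"rx": 0,"ry": 0,"rz": 0,"hand": 0},
  {"x": 0,"y": 0.3,"z": 0,"rx": 0,"ry": 0,"rz": 0,"hand": 0},
  {"x": 0,"y": 0.3,"z": 0,"rx": 0,"ry": 0,"rz": 0,"hand": 0},
  {"x": 0,"y": 0.3,"z": 0,"rx": 0,"ry": 0,"rz": 0,"hand": 0},
  {"x": 0,"y": 0.3,"z": 0,"rx": 0,"ry": 0,"rz": 0,"hand": 0},
  {"x": 0,"y": 0,"z": 0,"rx": 0,"ry": 0,"rz": 0,"hand": 0},
  {"x": 0,"y": 0,"z": 0,"rx": 0,"ry": 0,"rz": 0,"hand": 0},
])

```text
clock: 22.02
eef_pos: [400.6, 339.9, 24.9]
tcp_rot: [0.042, 0.626, 0.778, 0.034]
wrist_force: [0.1, -1.0, 0.2]
grip_width: -0.1
gripper_force: 0.0
```

Run:
```python
from h import *
where()
```

```text
22.0167 deck [-154.5    1.5   14.4] F [ 0.05177225 -1.04326145  0.22807254] grip -0.10662690214032561 0.0
```

>>> apply_moves([
  {"x": 0,"y": 0.3,"z": 0.02,"rx": 0,"ry": 0,"rz": 0,"hand": 0},
  {"x": 0,"y": 0.3,"z": 0.02,"rx": 0,"ry": 0,"rz": 0,"hand": 0},
  {"x": 0,"y": 0.3,"z": 0.02,"rx": 0,"ry": 0,"rz": 0,"hand": 0},
  {"x": 0,"y": 0.3,"z": 0.02,"rx": 0,"ry": 0,"rz": 0,"hand": 0},
  {"x": 0,"y": 0.3,"z": 0,"rx": 0,"ry": 0,"rz": 0,"hand": 0},
  {"x": 0,"y": 0.3,"z": 0,"rx": 0,"ry": 0,"rz": 0,"hand": 0},
  {"x": 0,"y": 0.3,"z": 0,"rx": 0,"ry": 0,"rz": 0,"hand": 0},
  {"x": 0,"y": 0.3,"z": 0,"rx": 0,"ry": 0,"rz": 0,"hand": 0},
])

```text
clock: 22.68
eef_pos: [418.8, 344.3, 25.5]
tcp_rot: [0.041, 0.625, 0.779, 0.031]
wrist_force: [-8.2, -1.5, 4.4]
grip_width: 0.2
gripper_force: 4.0
```

Run:
```python
from h import *
where();c,p,d=shot('w11')
try: markercheck('w11')
except Exception as e: print(e)
```

```text
22.6833 deck [-135.8    1.9   13. ] F [-8.24159095 -1.53193368  4.3535866 ] grip 0.18759601196221695 4.04986247245688
22.6833 [418.8 344.3  25.5] grip 0.18759601196221695 4.04986247245688 F [-8.2 -1.5  4.4]
[[-0.216, 0.971, 0.102], [0.976, 0.217, -0.003], [-0.025, 0.099, -0.995]] [-0.36  0.49 -0.52  2.03  0.51  0.68 -1.  ]
[ 501  210   59   41 2194] ((-20.126102447509766, 29.07046890258789), (22.845396041870117, 18.93505096435547), 2.10839581489563) [13.17341414 21.97131912 25.71160345]
```

>>> apply_moves([
  {"x": 0,"y": 0.3,"z": 0,"rx": 0,"ry": 0,"rz": 0,"hand": 0},
  {"x": 0,"y": 0.3,"z": 0,"rx": 0,"ry": 0,"rz": 0,"hand": 0},
  {"x": 0,"y": 0.3,"z": 0,"rx": 0,"ry": 0,"rz": 0,"hand": 0},
  {"x": 0,"y": 0.3,"z": 0,"rx": 0,"ry": 0,"rz": 0,"hand": 0},
  {"x": 0,"y": 0.3,"z": 0,"rx": 0,"ry": 0,"rz": 0,"hand": 0},
  {"x": 0,"y": 0.3,"z": 0,"rx": 0,"ry": 0,"rz": 0,"hand": 0},
  {"x": 0,"y": 0.3,"z": 0,"rx": 0,"ry": 0,"rz": 0,"hand": 0},
  {"x": 0,"y": 0.3,"z": 0,"rx": 0,"ry": 0,"rz": 0,"hand": 0},
])

```text
clock: 23.4
eef_pos: [442.0, 349.6, 28.0]
tcp_rot: [0.041, 0.625, 0.779, 0.03]
wrist_force: [-8.4, -2.4, 4.7]
grip_width: 0.5
gripper_force: 4.0
```

Run:
```python
from h import *
where()
```

```text
23.4 deck [-111.9    2.1   13.1] F [-8.35441227 -2.41276296  4.68302179] grip 0.4744747197715015 4.03500349028036
```

>>> apply_moves([
  {"x": 0,"y": 0.3,"z": 0,"rx": 0,"ry": 0,"rz": 0,"hand": 0},
  {"x": 0,"y": 0.3,"z": 0,"rx": 0,"ry": 0,"rz": 0,"hand": 0},
  {"x": 0,"y": 0.3,"z": 0,"rx": 0,"ry": 0,"rz": 0,"hand": 0},
  {"x": 0,"y": 0.3,"z": 0,"rx": 0,"ry": 0,"rz": 0,"hand": 0},
  {"x": 0,"y": 0.2,"z": 0,"rx": 0,"ry": 0,"rz": 0,"hand": 0},
  {"x": 0,"y": 0.1,"z": 0,"rx": 0,"ry": 0,"rz": 0,"hand": 0},
])

```text
clock: 23.9
eef_pos: [457.2, 353.0, 29.7]
tcp_rot: [0.041, 0.625, 0.779, 0.031]
wrist_force: [-7.4, -2.5, 4.5]
grip_width: -0.3
gripper_force: 3.7
```

>>> apply_moves([
  {"x": 0,"y": 0.1,"z": 0,"rx": 0,"ry": 0,"rz": 0,"hand": 0},
  {"x": 0,"y": 0.1,"z": 0,"rx": 0,"ry": 0,"rz": 0,"hand": 0},
])

```text
clock: 24.07
eef_pos: [458.4, 353.3, 29.8]
tcp_rot: [0.041, 0.625, 0.779, 0.03]
wrist_force: [-9.7, -2.1, 6.8]
grip_width: -0.2
gripper_force: 4.9
```

Run:
```python
from h import *
where()
```

```text
24.0667 deck [-95.    2.2  13.1] F [-9.69328661 -2.08874673  6.81910853] grip -0.20987345514696817 4.921516478061676
```

Force is rising and about 2 mm should remain, so I'll go on in fine steps.

>>> apply_moves([
  {"x": 0,"y": 0.1,"z": 0,"rx": 0,"ry": 0,"rz": 0,"hand": 0},
  {"x": 0,"y": 0.1,"z": 0,"rx": 0,"ry": 0,"rz": 0,"hand": 0},
])

```text
clock: 24.23
eef_pos: [458.5, 353.3, 29.7]
tcp_rot: [0.04, 0.625, 0.779, 0.029]
wrist_force: [-13.6, -4.6, 9.4]
grip_width: -0.0
gripper_force: 6.4
```

>>> apply_moves([
  {"x": 0,"y": 0.1,"z": 0,"rx": 0,"ry": 0,"rz": 0,"hand": 0},
  {"x": 0,"y": 0,"z": 0,"rx": 0,"ry": 0,"rz": 0,"hand": 0},
])

```text
clock: 24.4
eef_pos: [458.5, 353.3, 29.5]
tcp_rot: [0.04, 0.625, 0.779, 0.028]
wrist_force: [-13.5, -3.0, 9.8]
grip_width: -0.0
gripper_force: 6.3
```

It has stalled at about 14 N, so it is at the stop. I'll back off and check.

>>> apply_moves([
  {"x": 0,"y": -0.4,"z": 0,"rx": 0,"ry": 0,"rz": 0,"hand": 0},
  {"x": 0,"y": -1,"z": 0,"rx": 0,"ry": 0,"rz": 0,"hand": 0},
  {"x": 0,"y": -2,"z": 0,"rx": 0,"ry": 0,"rz": 0,"hand": 0},
  {"x": 0,"y": -1,"z": -2,"rx": 0,"ry": 0,"rz": 0,"hand": 0},
  {"x": 0,"y": 0,"z": -4,"rx": 0,"ry": 0,"rz": 0,"hand": 0},
  {"x": 0,"y": 0,"z": -4,"rx": 0,"ry": 0,"rz": 0,"hand": 0},
  {"x": 0,"y": 0,"z": -4,"rx": 0,"ry": 0,"rz": 0,"hand": 0},
  {"x": 0,"y": 1,"z": -4,"rx": 0,"ry": 0,"rz": 0,"hand": 0},
])

```text
clock: 25.07
eef_pos: [411.5, 346.7, 207.7]
tcp_rot: [0.042, 0.625, 0.779, 0.034]
wrist_force: [1.2, 0.7, 0.4]
grip_width: -0.3
gripper_force: 0.0
```

>>> apply_moves([
  {"x": 0,"y": 3.5,"z": -1,"rx": 0,"ry": 0,"rz": 0,"hand": 0},
  {"x": 0,"y": 3.5,"z": 0,"rx": 0,"ry": 0,"rz": 0,"hand": 0},
  {"x": 0,"y": 3,"z": 0,"rx": 0,"ry": 0,"rz": 0,"hand": 0},
  {"x": 0,"y": 0,"z": 0,"rx": 0,"ry": 0,"rz": 0,"hand": 0},
  {"x": 0,"y": 0,"z": 0,"rx": 0,"ry": 0,"rz": 0,"hand": 0},
  {"x": 0,"y": 0,"z": 0,"rx": 0,"ry": 0,"rz": 0,"hand": 0},
  {"x": 0,"y": 0,"z": 0,"rx": 0,"ry": 0,"rz": 0,"hand": 0},
])

```text
clock: 25.65
eef_pos: [508.0, 368.7, 226.5]
tcp_rot: [0.042, 0.625, 0.779, 0.034]
wrist_force: [0.5, -0.3, -1.0]
grip_width: 0.4
gripper_force: 0.0
```

Run:
```python
from h import *
where();c,p,d=shot('w12');twcheck('w12',-36.5)
vv,uu=np.mgrid[:420,:560];r,o=deckT(Q);D=r.inv().apply((world(c,uu,vv,d)-o).reshape(-1,3)).reshape(420,560,3);q=p.astype(int)
m=(abs(D[...,1]-28)<25)&(abs(D[...,0]-67)<62)&(D[...,2]>10)&(D[...,2]<32)&((q.max(-1)<75)|(q[...,1]>q[...,0]-8))
n,l,s,ce=cv2.connectedComponentsWithStats(cv2.morphologyEx(m.astype(np.uint8),cv2.MORPH_CLOSE,np.ones((5,5))));i=1+np.argmax(s[1:,4]);P=D[(l==i)&m];print('marker',cv2.minAreaRect(P[:,:2].astype(np.float32)),np.percentile(P[:,2],[50,95]))
# profile of height along deck x at y=60: rims and stop; and rod (pink)
for y in(60,):
    for x in list(range(-90,-68,3))+list(range(116,140,2)):
        k=(abs(D[...,1]-y)<4)&(abs(D[...,0]-x)<1);print(x,D[k][:,2].max().round(1) if k.any() else None,end='; ')
print()
m=(q[...,2]>q[...,1]-12)&(q[...,0]>150)&(abs(D[...,0]-67)<70)&(D[...,1]<-20)&(D[...,1]>-86)&(D[...,2]<26)
P=D[m];print('rod',m.sum(),np.percentile(P,[2,50,98],axis=0).round(1).tolist())
for x0 in(-130,-60):
  k=(abs(D[...,0]-x0)<70)&(D[...,2]>23)&(D[...,2]<30);print(np.percentile(D[k],[1,99],axis=0).round(1).tolist())
```

```text
25.65 deck [-23.3   2.3 203.6] F [ 0.51910869 -0.25389707 -1.01743248] grip 0.35493020170388445 0.0
25.65 [508.  368.7 226.5] grip 0.35493020170388445 0.0 F [ 0.5 -0.3 -1. ]
[[-0.216, 0.971, 0.108], [0.976, 0.217, -0.0], [-0.023, 0.105, -0.994]] [-0.23  0.36 -0.61  1.7   0.32  1.08 -0.73]
tw y -70 15 [[-43.5, 9.5], [-42.5, 11.1], [-34.4, 12.9]]
tw y -50 28 [[-45.2, 10.7], [-38.3, 13.2], [-32.0, 14.4]]
tw y -30 34 [[-46.0, 9.6], [-45.1, 13.5], [-30.9, 14.5]]
tw y -10 41 [[-46.8, 10.9], [-45.5, 14.5], [-29.7, 16.4]]
tw y 10 46 [[-45.4, 10.1], [-37.4, 15.2], [-30.7, 16.7]]
tw y 30 49 [[-43.0, 10.2], [-33.6, 15.5], [-31.7, 17.1]]
tw y 50 63 [[-40.6, 11.4], [-36.4, 16.6], [-33.6, 18.0]]
tw y 70 34 [[-38.4, 15.4], [-36.8, 17.2], [-35.3, 18.7]]
y range [-70.94752134  77.65708991]
rib 268 [-58.3, -55.0, -52.1]
rib 261 [-23.2, -20.5, -17.5]
marker ((65.70341491699219, 28.067934036254883), (17.60253143310547, 109.81817626953125), 89.94989013671875) [22.62310111 25.19597663]
-90 2.0; -87 1.3; -84 None; -81 27.0; -78 27.8; -75 25.3; -72 8.1; -69 8.0; 116 8.2; 118 8.8; 120 8.5; 122 7.8; 124 9.7; 126 28.3; 128 28.6; 130 28.2; 132 28.6; 134 27.9; 136 28.0; 138 28.1; 
rod 487 [[12.8, -63.1, 11.2], [70.0, -58.6, 13.9], [115.4, -55.7, 15.9]]
[[-161.3, -231.6, 23.1], [-61.1, 91.6, 28.7]]
[[-82.9, -90.8, 23.1], [8.3, 91.6, 28.7]]
```

The tray moved 55 mm and its uphill rim now meets the stop with no gap (x 126–138). The tweezers, marker and rod are all in place, so I'm handing in.

```bash
python3 -c "
from bench import manip
print(manip.sign_off())"
```

```text
the job is handed in; nothing more can be done
None
```

I handed the job in at about 25.7 s, though no verdict came back: the tray rests against the top stop, with the tweezers, marker and glass rod lying in their compartments in the last wrist-camera check and the jar, tape and cork never approached.

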